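# Fetch the mic capsule from behind the cradle gate

## Task

The belt pack and the ear cushion ring stand in the way of the little wooden gate: first move both off onto the grey side mat, then swing the gate wide open (about a quarter turn), take the mic capsule out of the cradle behind it and stand it upright in the round white dish. After that swing the gate fully shut again, and only then put the belt pack and the ring back flat, each centred on its own cork pad, the pack lined up with its pad.

Things in the scene. Friction and masses are not known exactly. Their poses are not given: they have to be found in the camera images.
- belt_pack: grey plastic belt pack, a flat box 80 (its x) x 56 (its y) x 24 mm high with a small display and two buttons on top, 130 g; at the start it lies on the rectangular cork pad. Origin: centre of its underside, z up. Plugs stick out 7 mm at its +x end.
- ear_ring: black rubber ear cushion ring, outer diameter 56, hole 28, 18 mm high, 30 g; at the start it lies on the round cork pad. Origin: centre of its underside, z up.
- capsule: silver mic capsule, upright, 58 mm high, 90 g: dark collar 36 mm wide to 18 mm, silver grille 46 mm wide from 22 to 46 mm. Origin: centre of underside. Starts on the cradle's 8 mm base board, 9 mm behind the shut gate, between two black cheeks (28 mm deep, tops at 42 mm, 5 mm free each side): grip it front to back, square to the shut gate, once that is open. 67 mm free behind it; fence at most 52 mm high.
- pack_pad: fixed rectangular cork pad 94 (its x) x 68 (its y) x 2 mm thick in front of the gate, the belt pack's own place (the pack's x along the pad's x, either way round). Origin: centre of its underside, so its top is 2 mm above the origin.
- ring_pad: fixed round cork pad, diameter 74, 2 mm thick, in front of the gate beside the rectangular pad (centres about 100 mm apart, which is the left one varies), the ring's own place. Origin: centre of its underside.
- side_mat: fixed grey fabric mat 210 (its x) x 120 (its y) x 3 mm thick, at the left or right side: the side area that takes pack and ring side by side along its x. Origin: centre of its underside.
- dish: fixed round white shallow dish, outer diameter 68, inner 60, floor 4 mm and rim 10 mm above the desk, on the side opposite the mat. Origin: centre of its underside.
- gate (a joint): angle of the gate in rad: 0 = shut against its stop, grows as the free end swings towards the robot (clockwise seen from above), end stop at 1.9; moves freely with slight friction and stays where left. The leaf is 129 mm long, 10 mm thick, its top 48 mm above the desk, its lower edge 12 mm above it.
- gate_peg (a point): point on the gate's handle, a round upright wooden peg 14 mm in diameter on top of the leaf near its free end, 116 mm from the hinge axis; the peg reaches from 48 to 86 mm above the desk and this point lies on its axis at 72 mm.
- gate_hinge (a point): point on the gate's vertical hinge axis at its left end (seen from the robot), 72 mm above the desk.
Not all that is in view belongs to the job. There is more than one size of the side_mat; the job needs the larger.

How it is judged:
By the outcome, as a careful person would: the job done as asked, in the order asked, and still so for the second after the job is handed in, with the robot touching nothing.
It also fails if it takes over 138 s, if anything falls off the work surface, if the arm or the gripper's body presses on something with over 40 N, if the wrist force passes 120 N, or if a joint passes its speed limit or range.

## Robot

A 6-joint arm with a two-finger parallel gripper is mounted at the origin on the work surface. World frame = base frame: x ahead of the robot, y to its left, z up, the work surface at z = 0. Lengths are in mm, angles in rad, forces in N, time in s.
With the tool pointing down it reaches from about 350 to 775 mm from the base axis. Payload 7.3 kg.
Tool frame: the origin (TCP) lies midway between the tips of the shut fingers; the grasp point (between the pads) lies 19 mm behind it (bot.tcp_to_grasp is the distance from the TCP to the grasp point, in mm); z points along the fingers, y is the line along which they close (so a half turn about z gives the same grasp; the last joint's range is limited). The gripper opens to 92 mm and grips with 3 to 60 N. Pads are 19 mm wide; open, the fingers measure 130 mm over their backs; the gripper's body (75 mm by 190 mm) begins 47 mm behind the grasp point.
Start: joints at [-1.309, 0.342, 1.524, -0, 1.275, -0.146], TCP at [208.234, -481.958, 226.741] pointing down, gripper open.
Joint ranges: [-2.53, 2.53], [-0.77, 2.02], [0.04, 2.7], [-1, 4.14], [0.28, 2.66], [-3.11, 3.11]. Speed limits (rad/s): [2.57, 2.57, 3.14, 3.14, 3.14, 3.14].

## Interface

Orientations are given as [roll, pitch, yaw] about the fixed x, y, z axes, in that order (R = Rz(yaw) Ry(pitch) Rx(roll)).
In Python, from plant import bot, viewer gives the robot as it stands. The module is installed in compiled form; this text tells all that it offers.
- The arm moves only by the shell command python3 -m handwheel 'ROWS'. ROWS is text: rows parted by semicolons, each of 7 numbers parted by spaces: the shift along the tool's x, y, z scaled (see below), then the turn, a rotation vector about the tool's x, y, z scaled (see below), then the opening, from -1 (shut) to 1 (fully open), so that 0 is half open. In form: tx ty tz rx ry rz gripper; .... A call has 1 to 8 rows; each row is the pose to reach, as a shift and turn from the pose commanded when the call began, along the tool's axes at that moment, turning the shorter way round; what a row does not reach only later rows make up. The controller multiplies each number of a shift by 10 cm and each number of a turn by pi rad. A row lasts 1/12 s, in which the tool goes at most 41.7 mm and 7.16 degrees, less where a joint would pass 70% of its speed; a pose out of reach is approached as far as the arm can. A call with a number of a shift or a turn outside -1 to 1 is refused whole. A call with a gripper value outside its range is refused whole. The fingers move at their own pace and stop on an object; the grip force is fixed at half the most. Time passes only in rows, so rows that repeat a pose let the fingers close. It gives the time, the measured TCP pose, the force, the opening and the grip force at its end, in the units of the state.
- bot.get_obs(): the state, without advancing time (a new reading comes with each control period).
- viewer.capture(name): name is "side" or "top" or "wrist"; returns a dict with "frame" (480x640x3 uint8, red, green, blue), "fov_y" (degrees; the focal length in pixels is half the picture's height over the tangent of half this angle, whatever the lens; pixels are square), "cx", "cy" (the principal point, pixels), "T" (4x4, takes a point from camera to world coordinates). Camera axes: x right, y down, z forward; pixel columns grow to the right and rows downward; lengths in mm; the calibration is good to about 2 mm. The wrist camera is an equidistant fisheye: a pixel r from the principal point sees the ray r / f radians off the axis. A picture is of the moment at which its call begins. There is no depth.
- bot.close_job(): hands the job in; it is judged then, once.
Trained networks look in a picture, given as the dict that the camera call returned (one of the last four; its "shot" number tells which), for a name from the list of things; names that differ only in an ending like _2 or _b are one class to them, and where a whole thing is asked for, a point or a joint stands for the part that bears it (a point fixed in the world has none). Each returns a list of dicts, best first, with "score" (0 to 1); they miss things now and then, are a little off and sometimes report something else, mostly with a low value. They report only what shows in the picture. A call takes as long as a camera call. They do not tell look-alikes from the thing itself.
- viewer.recognise(target, picture): "centre" ([column, row] in pixels, amid what is visible of it).
- viewer.cut_out(target, picture): "pixels" (480x640 bool, what is visible of it) and "centre" ([column, row] in pixels, amid what is visible of it).
The state is a dict: "time": time; "joint_positions": joint angles; "dq": joint speeds; "tau": joint torques, N m; "tool_pos": TCP position; "tcp_rot": TCP orientation; "contact_force": force on the tool from outside, world axes, zero at the start; "moment": the same for the moment, N m; "grip_width": finger opening in mm; "finger_force": force on a finger pad.
Only numpy, scipy, OpenCV 4.12 (cv2) and the standard library are available. Lean on these libraries where they do the work, as an engineer would, in place of code of your own. Each camera call takes 0.05 s, during which the arm holds its last target. There are 200 camera calls.

## Working session

There is one attempt and no reset: what is moved stays moved. The work goes in short steps, Python scripts to look and compute and a shell command to move; the robot and the scene stay as the last step left them, time stands still between calls to the robot, and variables do not carry over. Pictures are saved under pics/ and viewed, at most 15 in all, crops included, and the job is handed in when it is done.

```bash
mkdir -p pics; cat > h.py <<'E'
import numpy as np, cv2
from scipy.spatial.transform import Rotation as R
from plant import bot, viewer
def f_of(p): return 240/np.tan(np.radians(p["fov_y"])/2)
def world(p,uv,z,fish=False):
    f=f_of(p);d=np.array([uv[0]-p["cx"],uv[1]-p["cy"]],float)
    if fish:
        r=np.hypot(*d);th=r/f;ray=np.array([*(d/max(r,1e-9)*np.sin(th)),np.cos(th)])
    else: ray=np.array([*(d/f),1.])
    T=np.array(p["T"]);w=T[:3,:3]@ray;o=T[:3,3]
    return o+w*(z-o[2])/w[2]
def proj(p,X,fish=False):
    T=np.array(p["T"]);c=T[:3,:3].T@(np.array(X,float)-T[:3,3]);f=f_of(p)
    if fish:
        s=np.hypot(c[0],c[1]);th=np.arctan2(s,c[2]);return np.array([p["cx"],p["cy"]])+f*th*c[:2]/max(s,1e-9)
    return np.array([p["cx"],p["cy"]])+f*c[:2]/c[2]
def save(p,n): cv2.imwrite(f"pics/{n}.png",p["frame"][:,:,::-1])
def go(x=None,y=None,z=None,yaw=None):
    """shift (10cm) & turn (pi) in tool axes to reach TCP target, tool down; yaw = world angle of tool y-line"""
    o=bot.get_obs();Rm=R.from_euler('xyz',o["tcp_rot"]);p=np.array(o["tool_pos"])
    t=np.array([p[i] if v is None else v for i,v in enumerate((x,y,z))])
    s=Rm.inv().apply(t-p)/100
    r=np.zeros(3)
    if yaw is not None:
        best=None
        for k in (0,np.pi):
            a=yaw+k; yv=np.array([np.cos(a),np.sin(a),0]);zv=np.array([0,0,-1.]);xv=np.cross(yv,zv)
            rv=(Rm.inv()*R.from_matrix(np.c_[xv,yv,zv])).as_rotvec()
            if best is None or np.linalg.norm(rv)<np.linalg.norm(best): best=rv
        r=best/np.pi
    print("shift",s.round(3),"turn",r.round(4),"rows>=",np.ceil(max(np.linalg.norm(s)*100/41.7,np.linalg.norm(r)*180/7.16)))
E
python3 - <<'E'
from h import *
o=bot.get_obs();print({k:np.round(v,3) for k,v in o.items()})
top=viewer.capture("top");side=viewer.capture("side")
save(top,"top0");save(side,"side0")
zs=dict(belt_pack=24,ear_ring=18,capsule=58,pack_pad=2,ring_pad=2,side_mat=3,dish=10,gate=48,gate_peg=72,gate_hinge=72)
for p,nm in((top,"top"),(side,"side")):
    print(nm,np.round(p["T"],3).tolist(),p["fov_y"])
    for n,z in zs.items():
        for r in viewer.recognise(n,p)[:3]:
            print(n,round(r["score"],2),np.round(r["centre"]),world(p,r["centre"],z).round(0))
E
```

```text
{'time': np.float64(0.0), 'joint_positions': array([-1.309,  0.343,  1.525,  0.   ,  1.275, -0.146]), 'dq': array([ 0.001, -0.001,  0.   , -0.   ,  0.001,  0.001]), 'tau': array([ 1.0000e-03, -4.3124e+01, -2.4422e+01,  7.2000e-02,  5.6000e-02,
       -0.0000e+00]), 'tool_pos': array([ 208.144, -481.52 ,  226.042]), 'tcp_rot': array([-3.14 , -0.   ,  0.408]), 'contact_force': array([-0.699,  0.076,  0.159]), 'moment': array([ 0.036, -0.002,  0.039]), 'finger_force': np.float64(0.0), 'grip_width': np.float64(92.153)}
top [[-0.001, -0.993, 0.12, 395.324], [-1.0, 0.004, 0.022, -6.834], [-0.022, -0.12, -0.992, 907.306], [0.0, 0.0, 0.0, 1.0]] 53.71215597328477
belt_pack 0.85 [319. 230.] [511.  24.  24.]
belt_pack 0.59 [347. 182.] [604. -30.  24.]
ear_ring 0.98 [376. 228.] [517. -84.  18.]
capsule 0.88 [342. 166.] [627. -21.  58.]
pack_pad 0.83 [332. 250.] [476.   0.   2.]
pack_pad 0.52 [346. 181.] [612. -27.   2.]
ring_pad 0.78 [372. 229.] [516. -78.   2.]
side_mat 0.94 [487. 246.] [ 483. -295.    3.]
side_mat 0.61 [371. 228.] [518. -76.   3.]
dish 0.71 [187. 223.] [528. 279.  10.]
gate 0.
[... 198 characters left out ...]
, [-0.651, 0.527, -0.546, 511.385], [0.003, -0.717, -0.697, 687.199], [0.0, 0.0, 0.0, 1.0]] 52.0179401302689
belt_pack 0.73 [327. 253.] [509.  22.  24.]
ear_ring 0.91 [358. 230.] [506. -72.  18.]
capsule 0.85 [295. 201.] [629. -22.  58.]
capsule 0.19 [333. 275.] [447.  79.  58.]
pack_pad 0.81 [328. 273.] [487.  43.   2.]
pack_pad 0.59 [356. 230.] [520. -84.   2.]
ring_pad 0.56 [349. 242.] [511. -48.   2.]
side_mat 0.72 [422. 293.] [328. -29.   3.]
side_mat 0.7 [428. 189.] [ 480. -292.    3.]
dish 0.89 [215. 342.] [525. 281.  10.]
dish 0.2 [358. 228.] [515. -84.  10.]
gate 0.73 [310. 217.] [582. -15.  48.]
gate_peg 0.75 [310. 215.] [569.   1.  72.]
gate_hinge 0.58 [308. 215.] [571.   3.  72.]
```

View pics/top0.png

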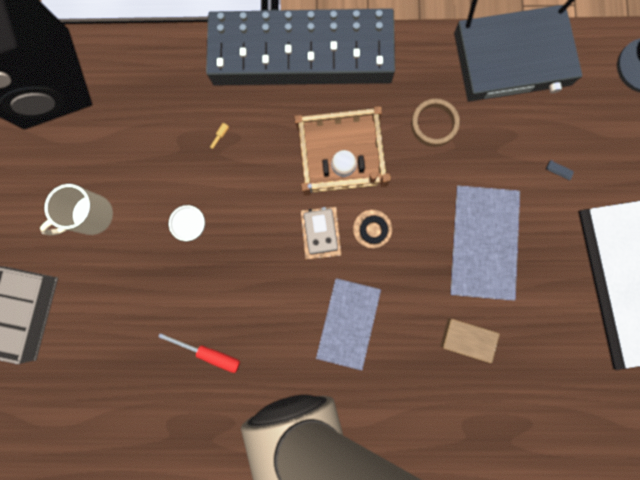

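View pics/side0.png

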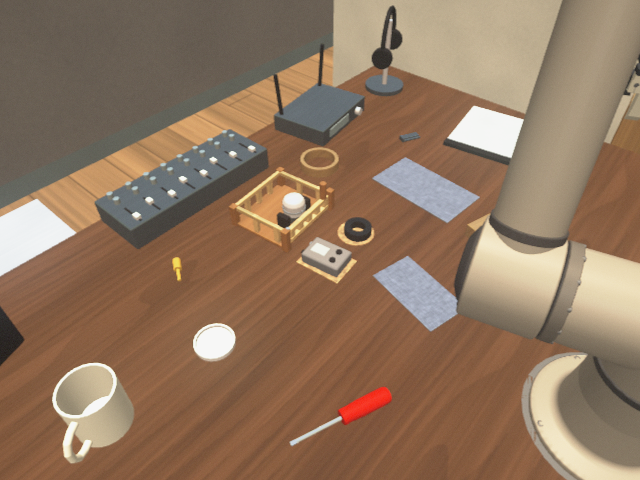

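The top view shows the pack at (319,230), ring (373,229), large mat (486,243), small mat (348,324), dish (187,223), capsule (343,162), gate from hinge (305,187) to its free end near (384,180). Next I'll move up for a wrist view.

```bash
python3 - <<'E'
from h import *
go(500,-60,330,np.pi/2)
E
```

```text
shift [ 4.352 -2.716 -1.033] turn [ 0.     -0.      0.1298] rows>= 13.0
```

```bash
H="python3 -m handwheel"
python3 -m handwheel '0.87 -0.54 -0.2 0 0 0 1;0.87 -0.54 -0.2 0 0 0 1;0.87 -0.54 -0.2 0 0 0 1'
python3 -m handwheel '0.87 -0.54 -0.2 0 0 0 1;0.87 -0.54 -0.2 0 0 0 1;0.87 -0.54 -0.2 0 0 0 1'
python3 -m handwheel '0.87 -0.54 -0.2 0 0 0 1;0.87 -0.54 -0.2 0 0 0 1;0.87 -0.54 -0.2 0 0 0 1'
python3 -m handwheel '0.87 -0.54 -0.2 0 0 0 1;0.87 -0.54 -0.2 0 0 0 1;0.87 -0.54 -0.2 0 0 0 1'
python3 -m handwheel '0.87 -0.54 -0.2 0 0 0.13 1;0.87 -0.54 -0.2 0 0 0.13 1;0.87 -0.54 -0.2 0 0 0.13 1;0.87 -0.54 -0.2 0 0 0.13 1;0.87 -0.54 -0.2 0 0 0.13 1'
python3 - <<'E'
from h import *
w=viewer.capture("wrist");save(w,"w0");print(w["fov_y"],np.round(w["T"],2).tolist(),bot.get_obs()["tool_pos"])
top=viewer.capture("top");save(top,"t1")
cv2.imwrite("pics/crop1.png",cv2.resize(top["frame"][90:280,270:430,::-1],None,fx=3.1,fy=3.1,interpolation=cv2.INTER_CUBIC))
zs=dict(belt_pack=24,ear_ring=18,capsule=58,pack_pad=2,ring_pad=2,side_mat=3,gate=48,gate_peg=72,gate_hinge=72,dish=10)
for n,z in zs.items():
    for p,fi in((w,1),(top,0)):
        for r in viewer.cut_out(n,p)[:2]:
            m=r["pixels"].astype(np.uint8)
            c=max(cv2.findContours(m,0,1)[0],key=cv2.contourArea)[:,0]
            W=np.array([world(p,q,z,fi)[:2] for q in c],np.float32)
            b=cv2.minAreaRect(W);print(n,fi,round(r["score"],2),np.round(r["centre"]),np.round(b[0]),np.round(b[1]),round(b[2],1))
E
```

```text
time: 1.35
tool_pos: [268.0, -395.3, 247.4]
tcp_rot: [-3.141, -0.001, 0.408]
contact_force: [0.5, -0.8, -0.0]
grip_width: 91.7
finger_force: 0.0
time: 1.6
tool_pos: [326.7, -310.9, 267.8]
tcp_rot: [3.141, -0.001, 0.409]
contact_force: [1.1, 0.4, -0.4]
grip_width: 92.3
finger_force: 0.0
time: 1.85
tool_pos: [385.3, -226.8, 287.9]
tcp_rot: [3.141, -0.002, 0.41]
contact_force: [-0.6, -0.6, 0.0]
grip_width: 91.8
finger_force: 0.0
time: 2.1
tool_pos: [443.8, -142.5, 307.8]
tcp_rot: [3.141, -0.002, 0.41]
contact_force: [-0.5, -0.4, 0.4]
grip_width: 91.7
finger_force: 0.0
time: 2.52
tool_pos: [501.2, -60.1, 326.8]
tcp_rot: [3.141, -0.0, 0.0]
contact_force: [0.2, -1.5, 0.5]
grip_width: 92.0
finger_force: 0.0
65.70646984690485 [[0.0, -0.97, -0.25, 568.85], [-1.0, -0.0, -0.0, -59.78], [0.0, 0.25, -0.97, 483.48], [0.0, 0.0, 0.0, 1.0]] [500.55372861 -61.02351838 326.51302795]
belt_pack 1 0.91 [258. 185.] [514.  22.] [84. 60.] 9.6
belt_pack 1 0.42 [487. 201.] [ 495. -280.] [116. 201.] 85.0
belt_pack 0 0.69 [329. 242.] [491.   9.] [41. 34.] 7.3
ear_ring 1 0.89 [339. 195.] [515. -78.] [55. 53.] 0.1
ear_ring 0 0.94 [374. 239.] [505. -79.] [55. 38.] 89.7
capsule 1 0.61 [293.  88.] [634. -23.] [46. 44.] 0.0
pack_pad 1 0.56 [284. 182.] [513.  12.] [97. 50.] 6.9
ring_pad 1 0.57 [335. 179.] [518. -77.] [72. 74.] 45.6
ring_pad 0 0.81 [372. 235.] [504. -76.] [71. 44.] 87.9
side_mat 1 0.91 [307. 288.] [376. -39.] [90. 84.] 76.7
side_mat 1 0.8 [486. 202.] [ 491. -290.] [123. 213.] 84.7
side_mat 0 0.72 [348. 313.] [359. -36.] [ 88. 108.] 75.7
side_mat 0 0.67 [466. 264.] [ 456. -247.] [ 40. 128.] 80.6
gate 1 0.96 [296. 119.] [599. -20.] [ 17. 133.] 6.3
gate 1 0.69 [291.  86.] [636. -23.] [45. 43.] 43.6
gate_hinge 1 0.81 [298. 118.] [596. -23.] [ 16. 123.] 8.6
gate_hinge 1 0.41 [336. 178.] [525. -74.] [63. 62.] 22.6
dish 1 0.76 [ 95. 181.] [531. 278.] [67. 68.] 47.2
dish 0 0.59 [186. 224.] [529. 280.] [68. 66.] 89.8
```

View pics/w0.png

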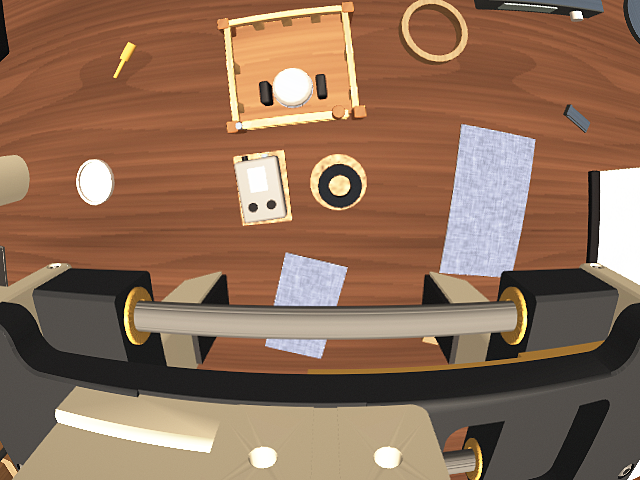

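View pics/crop1.png

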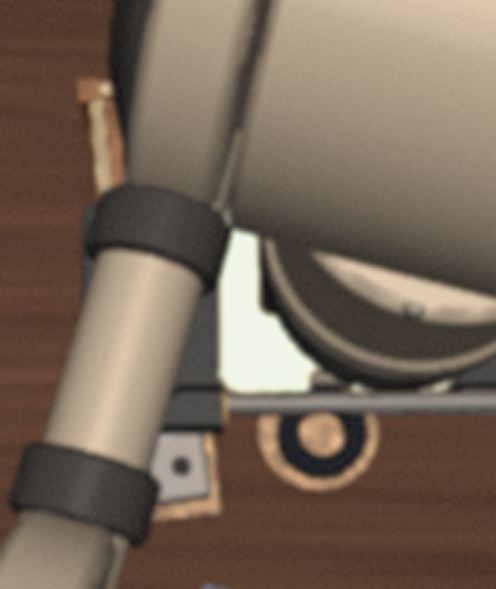

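The wrist picture shows the pack (263,188) with plugs at its far end, ring (339,185), capsule (293,88), hinge near (236,127), peg near (339,112), large mat (487,200), dish (95,182). I'll take a closer look before grasping.

```bash
python3 -m handwheel '-0.15 -0.17 0.9 0 0 0 1;-0.15 -0.17 0.9 0 0 0 1;-0.15 -0.17 0.9 0 0 0 1' >/dev/null
python3 -m handwheel '-0.15 -0.17 0.9 0 0 0 0.6;-0.15 -0.17 0.9 0 0 0 0.6;-0.15 -0.17 0.9 0 0 0 0.6;-0.15 -0.17 0.9 0 0 0 0.6;-0.15 -0.17 0.9 0 0 0 0.6'
cat >> h.py <<'E'
def rectW(p,n,z,fi=1,k=1):
    for r in viewer.cut_out(n,p)[:k]:
        m=r["pixels"].astype(np.uint8)
        c=max(cv2.findContours(m,0,1)[0],key=cv2.contourArea)[:,0]
        W=np.array([world(p,q,z,fi)[:2] for q in c],np.float32)
        b=cv2.minAreaRect(W);print(n,round(r["score"],2),np.round(r["centre"]),np.round(b[0],1),np.round(b[1]),round(b[2],1))
E
python3 - <<'E'
from h import *
w=viewer.capture("wrist");save(w,"w1");print(bot.get_obs()["tool_pos"])
for n,z in dict(belt_pack=24,ear_ring=16,pack_pad=2,ring_pad=2,gate=48,gate_peg=86,capsule=58).items(): rectW(w,n,z,1,2)
E
```

```text
time: 4.28
tool_pos: [471.7, -27.9, 147.8]
tcp_rot: [3.141, -0.001, -0.0]
contact_force: [1.0, -0.8, 0.1]
grip_width: 73.6
finger_force: 0.0
[472.38669691 -28.16338266 148.49464599]
belt_pack 0.97 [258. 175.] [514.7  21.8] [85. 57.] 8.3
ear_ring 0.79 [403. 177.] [515.4 -77.9] [55. 55.] 0.6
pack_pad 0.72 [325.  64.] [606.  -22.4] [ 32. 160.] 11.1
pack_pad 0.47 [401. 184.] [514.2 -80. ] [57. 59.] 0.6
ring_pad 0.67 [379. 163.] [520.3 -74. ] [68. 74.] 54.9
gate 0.71 [326.  66.] [595.7 -23.5] [ 27. 136.] 11.4
gate_peg 0.88 [324.  63.] [587.3 -24.3] [ 25. 116.] 11.8
capsule 0.75 [316.  19.] [622.7 -21.6] [44. 34.] 89.4
capsule 0.19 [324.  64.] [593.7 -23.1] [ 26. 131.] 11.0
```

View pics/w1.png

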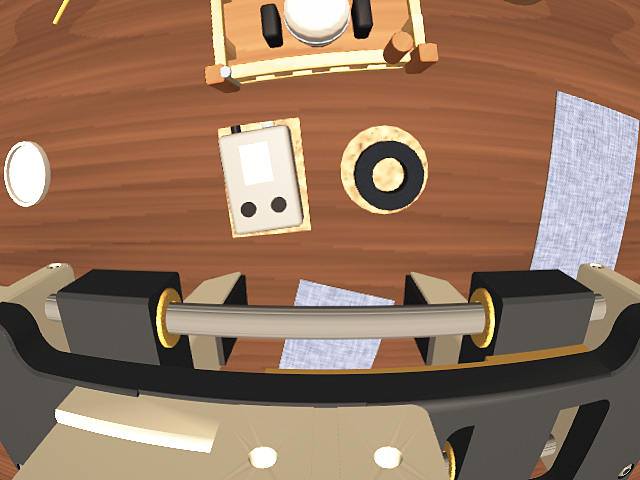

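```bash
cat > m.py <<'E'
from h import *
w=viewer.capture("wrist")
def P(l,z): return np.array([world(w,q,z,1)[:2] for q in l]).round(1)
pk=P([(219,132),(290,124),(303,230),(233,235)],26);print("pack",pk.tolist(),pk.mean(0))
pd=P([(298,118),(310,230),(233,237)],2);print("pad",pd.tolist(),(pd[0]+pd[2])/2,np.degrees(np.arctan2(*(pd[0]-pd[1])[::-1])),np.linalg.norm(pd[0]-pd[1]),np.linalg.norm(pd[2]-pd[1]))
for n in [("belt_pack",26),("ear_ring",20)]:
    m=viewer.cut_out(n[0],w)[0]["pixels"].astype(np.uint8)
    if n[0]=="belt_pack":
        c=max(cv2.findContours(m,0,1)[0],key=cv2.contourArea)[:,0];W=P(c,26).astype(np.float32);print("mask",cv2.minAreaRect(W))
rp=P([(341,167),(428,170),(386,126),(384,213)],2);print("ringpad",rp.tolist())
rr=P([(354,175),(425,175),(390,140),(389,212)],14);print("ring",rr.tolist())
pt=P([(403,38)],86);pb=P([(394,56)],48);h=P([(225,72)],52)
print("peg top",pt,"base",pb,"hinge",h)
f=P([(222,79),(410,55)],48);print("leaf top front edge",f.tolist(),np.degrees(np.arctan2(*(f[1]-f[0])[::-1])))
E
python3 m.py
```

```text
pack [[549.3, 52.8], [553.3, -1.7], [472.5, -10.6], [468.6, 44.9]] [510.925  21.35 ]
pad [[559.4, -6.0], [466.8, -15.0], [460.8, 51.3]] [510.1   22.65] 5.55126838587933 93.03633698722233 66.57093960580697
mask ((514.8695678710938, 21.660137176513672), (84.82493591308594, 57.58311462402344), 8.90766716003418)
ringpad [[519.3, -40.6], [518.2, -113.2], [553.4, -76.9], [481.4, -76.8]]
ring [[513.8, -50.2], [514.9, -107.4], [541.9, -78.3], [484.5, -78.9]]
peg top [[603.8 -73.7]] base [[601.3 -75.1]] hinge [[590.4  40.8]]
leaf top front edge [[586.2, 44.0], [602.8, -86.5]] -82.75073314543745
```

```bash
python3 - <<'E'
from h import *
go(511,21.3,60,np.radians(96))
E
```

```text
shift [ 0.403 -0.49   0.869] turn [ 0.0001 -0.0001 -0.0335] rows>= 3.0
```

```bash
python3 -m handwheel '0.4 -0.49 0.87 0 0 -0.033 0.6;0.4 -0.49 0.87 0 0 -0.033 0.6;0.4 -0.49 0.87 0 0 -0.033 0.6;0.4 -0.49 0.87 0 0 -0.033 0.6'
python3 -m handwheel '0 0 0.3 0 0 0 0.6;0 0 0.55 0 0 0 0.6;0 0 0.55 0 0 0 0.6;0 0 0.55 0 0 0 0.6'
python3 -m handwheel '0 0 0 0 0 0 -0.2;0 0 0 0 0 0 -0.2;0 0 0 0 0 0 -0.2;0 0 0 0 0 0 -0.2;0 0 0 0 0 0 -0.2;0 0 0 0 0 0 -0.2'
```

```text
time: 5.17
tool_pos: [509.3, 23.3, 55.8]
tcp_rot: [-3.14, 0.006, 0.105]
contact_force: [-0.7, -0.7, -1.0]
grip_width: 73.3
finger_force: 0.0
time: 5.5
tool_pos: [509.9, 21.0, 4.9]
tcp_rot: [-3.141, 0.002, 0.103]
contact_force: [-0.3, -0.1, 0.4]
grip_width: 73.4
finger_force: 0.0
time: 6.0
tool_pos: [511.5, 21.2, 6.3]
tcp_rot: [3.141, -0.003, 0.103]
contact_force: [-0.7, -0.3, 7.9]
grip_width: 56.1
finger_force: 29.8
```

```bash
python3 -m handwheel '0 0 -0.3 0 0 0 -0.2;0 0 -0.7 0 0 0 -0.2;0 0 -0.7 0 0 0 -0.2;0 0 -0.7 0 0 0 -0.2'
python3 - <<'E'
from h import *
go(441,-285,30,np.radians(84.7))
E
```

```text
time: 6.33
tool_pos: [512.1, 21.2, 77.1]
tcp_rot: [3.14, -0.006, 0.103]
contact_force: [-0.1, -0.3, -2.8]
grip_width: 55.8
finger_force: 29.7
shift [-1.026  2.972  0.47 ] turn [ 0.0002 -0.0018  0.0623] rows>= 8.0
```

```bash
python3 -m handwheel '-0.35 0.99 0 0 0 0 -0.2;-0.35 0.99 0 0 0 0 -0.2;-0.35 0.99 0 0 0 0 -0.2'
python3 -m handwheel '-0.35 0.99 0 0 0 0 -0.2;-0.35 0.99 0 0 0 0 -0.2;-0.35 0.99 0 0 0 0 -0.2'
python3 -m handwheel '-0.33 0.99 0 0 0 0.062 -0.2;-0.33 0.99 0.4 0 0 0.062 -0.2;-0.33 0.99 0.47 0 0 0.062 -0.2;-0.33 0.99 0.47 0 0 0.062 -0.2;-0.33 0.99 0.47 0 0 0.062 -0.2'
python3 - <<'E'
from h import *
go(441,-285,7.5,np.radians(84.7))
w=viewer.capture("wrist");save(w,"w2");rectW(w,"side_mat",3,1,3)
E
```

```text
time: 6.58
tool_pos: [484.2, -82.9, 73.7]
tcp_rot: [3.141, 0.002, 0.103]
contact_force: [0.1, 0.0, -1.7]
grip_width: 56.2
finger_force: 29.7
time: 6.83
tool_pos: [459.6, -185.9, 73.7]
tcp_rot: [3.142, 0.002, 0.101]
contact_force: [0.3, -1.2, -1.7]
grip_width: 56.1
finger_force: 29.7
time: 7.25
tool_pos: [436.5, -284.7, 25.2]
tcp_rot: [-3.138, 0.004, -0.095]
contact_force: [0.1, 0.1, -1.7]
grip_width: 55.8
finger_force: 29.7
shift [ 0.045 -0.001  0.177] turn [-0.001   0.0014 -0.0007] rows>= 1.0
side_mat 0.96 [330. 115.] [ 504.4 -292.6] [119. 152.] 84.7
side_mat 0.66 [ 22. 165.] [513.7 -96.9] [41. 72.] 75.3
```

View pics/w2.png

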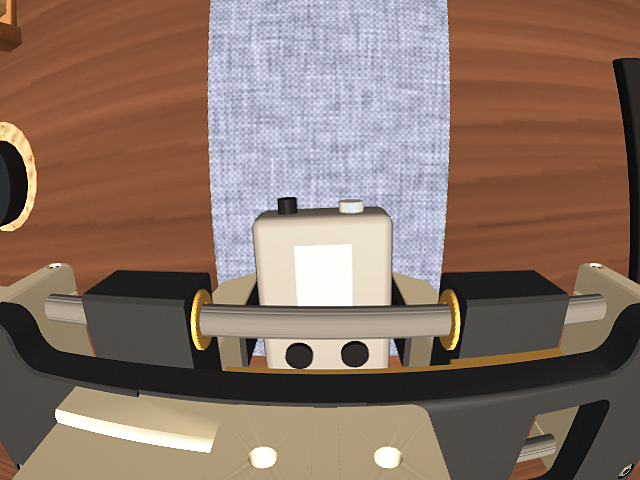

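The pack is over the large mat (mat columns 210–450), plugs pointing away. Lower and release.

```bash
python3 -m handwheel '0.1 0 0.1 0 0 0 -0.2;0.1 0 0.18 0 0 0 -0.2;0.1 0 0.18 0 0 0 -0.2;0.1 0 0.18 0 0 0 -0.2'
python3 -m handwheel '0 0 0 0 0 0 0.5;0 0 0 0 0 0 0.5;0 0 0 0 0 0 0.5;0 0 0 0 0 0 0.5;0 0 0 0 0 0 0.5'
python3 -m handwheel '0 0 -0.3 0 0 0 0.5;0 0 -0.7 0 0 0 0.5;0 0 -0.7 0 0 0 0.5;0 0 -0.7 0 0 0 0.5'
python3 - <<'E'
from h import *
go(514,-78.5,60,np.radians(96))
E
```

```text
time: 7.68
tool_pos: [448.4, -284.4, 9.6]
tcp_rot: [-3.141, 0.001, -0.09]
contact_force: [0.4, 0.2, -0.2]
grip_width: 56.0
finger_force: 29.7
time: 8.1
tool_pos: [448.7, -285.7, 10.0]
tcp_rot: [3.141, -0.0, -0.092]
contact_force: [-0.3, 0.0, 0.1]
grip_width: 68.9
finger_force: 0.0
time: 8.43
tool_pos: [449.8, -286.6, 82.0]
tcp_rot: [3.138, -0.004, -0.092]
contact_force: [-0.2, 0.3, -0.3]
grip_width: 69.0
finger_force: 0.0
shift [ 0.448 -2.132  0.215] turn [ 0.0011 -0.0013 -0.0626] rows>= 6.0
```

```bash
python3 -m handwheel '0.22 -1 0 0 0 0 0.6;0.22 -1 0 0 0 0 0.6;0.22 -1 0 0 0 0 0.6'
python3 -m handwheel '0.22 -1 0.1 0 0 -0.063 0.6;0.22 -1 0.1 0 0 -0.063 0.6;0.22 -1 0.1 0 0 -0.063 0.6;0.22 -1 0.1 0 0 -0.063 0.6'
python3 - <<'E'
from h import *
go(514,-78.5,5,np.radians(96))
w=viewer.capture("wrist");save(w,"w3");rectW(w,"ear_ring",18,1,2);rectW(w,"ring_pad",2,1,2)
E
```

```text
time: 8.68
tool_pos: [479.1, -184.4, 78.5]
tcp_rot: [-3.139, 0.003, -0.092]
contact_force: [0.7, 0.3, -0.1]
grip_width: 73.2
finger_force: 0.0
time: 9.02
tool_pos: [510.3, -86.3, 68.1]
tcp_rot: [-3.14, 0.003, 0.111]
contact_force: [0.2, 0.3, -0.4]
grip_width: 73.6
finger_force: 0.0
shift [ 0.047 -0.073  0.631] turn [-0.0006  0.0008  0.0019] rows>= 2.0
ear_ring 0.84 [312. 265.] [516.3 -78.4] [55. 57.] 69.5
ring_pad 0.81 [310. 229.] [525.3 -75.6] [60. 72.] 9.4
```

```bash
python3 -m handwheel '0.05 -0.07 0.4 0 0 0 0.6;0.05 -0.07 0.62 0 0 0 0.6;0.05 -0.07 0.62 0 0 0 0.6;0.05 -0.07 0.62 0 0 0 0.6'
python3 -m handwheel '0 0 0 0 0 0 -0.3;0 0 0 0 0 0 -0.3;0 0 0 0 0 0 -0.3;0 0 0 0 0 0 -0.3;0 0 0 0 0 0 -0.3;0 0 0 0 0 0 -0.3'
python3 -m handwheel '0 0 -0.3 0 0 0 -0.3;0 0 -0.7 0 0 0 -0.3;0 0 -0.7 0 0 0 -0.3;0 0 -0.7 0 0 0 -0.3'
python3 - <<'E'
from h import *
go(548,-296,30,np.radians(84.7))
E
```

```text
time: 9.5
tool_pos: [513.9, -83.9, 7.0]
tcp_rot: [-3.141, 0.003, 0.104]
contact_force: [-0.8, 0.0, 0.9]
grip_width: 73.4
finger_force: 0.0
time: 10.0
tool_pos: [515.8, -83.6, 9.1]
tcp_rot: [3.14, -0.002, 0.106]
contact_force: [-0.9, -2.0, 6.8]
grip_width: 55.7
finger_force: 30.0
time: 10.33
tool_pos: [516.6, -83.3, 80.2]
tcp_rot: [3.139, -0.005, 0.106]
contact_force: [-0.6, -0.3, -0.8]
grip_width: 55.9
finger_force: 30.0
shift [0.084 2.147 0.508] turn [ 0.0006 -0.0018  0.0633] rows>= 6.0
```

```bash
python3 -m handwheel '0.04 1 0 0 0 0 -0.3;0.04 1 0 0 0 0 -0.3;0.04 1 0 0 0 0 -0.3'
python3 -m handwheel '0.04 1 0.3 0 0 0.063 -0.3;0.04 1 0.5 0 0 0.063 -0.3;0.04 1 0.5 0 0 0.063 -0.3;0.04 1 0.5 0 0 0.063 -0.3;0.04 1 0.5 0 0 0.063 -0.3'
python3 - <<'E'
from h import *
go(548,-296,9.5,np.radians(84.7))
E
```

```text
time: 10.58
tool_pos: [529.9, -185.7, 77.1]
tcp_rot: [3.14, -0.0, 0.105]
contact_force: [0.1, 0.3, -0.1]
grip_width: 55.4
finger_force: 30.0
time: 11.0
tool_pos: [542.5, -281.2, 25.3]
tcp_rot: [-3.139, 0.004, -0.094]
contact_force: [-0.9, 0.6, -0.3]
grip_width: 55.6
finger_force: 30.0
shift [0.069 0.143 0.157] turn [-0.0007  0.0012 -0.0004] rows>= 1.0
```

```bash
python3 -m handwheel '0.07 0.14 0.1 0 0 0 -0.3;0.07 0.14 0.17 0 0 0 -0.3;0.07 0.14 0.17 0 0 0 -0.3;0.07 0.14 0.17 0 0 0 -0.3'
python3 -m handwheel '0 0 0 0 0 0 0.5;0 0 0 0 0 0 0.5;0 0 0 0 0 0 0.5;0 0 0 0 0 0 0.5;0 0 0 0 0 0 0.5'
python3 -m handwheel '0 0 -0.3 0 0 0 0.3;0 0 -0.9 0 0 0 0.3;0 0 -1 0 0 0 0.3;0 0 -1 0 0 0 0;0 0 -1 0 0 0 0;0 0 -1 0 0 0 0'
python3 - <<'E'
from h import *
print(bot.get_obs()["joint_positions"].round(2))
go(540,-140,110,np.radians(96))
E
```

```text
time: 11.33
tool_pos: [549.4, -293.9, 10.6]
tcp_rot: [-3.141, 0.001, -0.091]
contact_force: [-1.2, 0.1, 0.9]
grip_width: 55.2
finger_force: 30.0
time: 11.75
tool_pos: [549.9, -295.4, 11.0]
tcp_rot: [3.141, -0.0, -0.092]
contact_force: [0.1, 0.4, -0.4]
grip_width: 68.6
finger_force: 0.0
time: 12.25
tool_pos: [549.3, -295.2, 110.1]
tcp_rot: [-3.141, 0.001, -0.092]
contact_force: [-0.8, -0.4, 0.4]
grip_width: 47.2
finger_force: 0.0
[-0.62  0.63  1.39 -0.    1.13  1.05]
shift [-0.235 -1.537  0.002] turn [-0.0002  0.0003 -0.0626] rows>= 4.0
```

```bash
python3 -m handwheel '-0.12 -0.99 -0.2 0 0 0 0;-0.12 -0.99 -0.2 0 0 0 0;-0.12 -0.99 -0.2 0 0 0 0;-0.12 -0.99 -0.2 0 0 0 0'
python3 -m handwheel '-0.12 -0.99 -0.2 0 0 -0.063 0;-0.12 -0.99 -0.2 0 0 -0.063 0;-0.12 -0.99 -0.2 0 0 -0.063 0;-0.12 -0.99 -0.2 0 0 -0.063 0;-0.12 -0.99 -0.2 0 0 -0.063 0'
python3 - <<'E'
from h import *
w=viewer.capture("wrist");save(w,"w4");print(bot.get_obs()["tool_pos"])
for n,z in dict(gate_peg=72,gate_hinge=72,ring_pad=2,capsule=58,pack_pad=2).items(): rectW(w,n,z,1,2)
E
```

```text
time: 12.58
tool_pos: [546.1, -191.6, 129.8]
tcp_rot: [-3.139, 0.003, -0.088]
contact_force: [0.0, -0.1, 0.1]
grip_width: 46.0
finger_force: 0.0
time: 13.0
tool_pos: [543.7, -95.9, 149.6]
tcp_rot: [-3.141, 0.002, 0.108]
contact_force: [-0.2, -0.0, -0.5]
grip_width: 45.7
finger_force: 0.0
[543.7538623  -96.77634573 149.54530831]
gate_hinge 0.62 [239. 153.] [599.  -26.5] [ 14. 120.] 5.7
ring_pad 0.86 [300. 248.] [519.  -76.2] [73. 72.] 50.6
capsule 0.74 [235. 102.] [634.8 -25. ] [45. 47.] 3.5
pack_pad 0.95 [193. 231.] [522.9  23.3] [72. 68.] 6.1
```

View pics/w4.png

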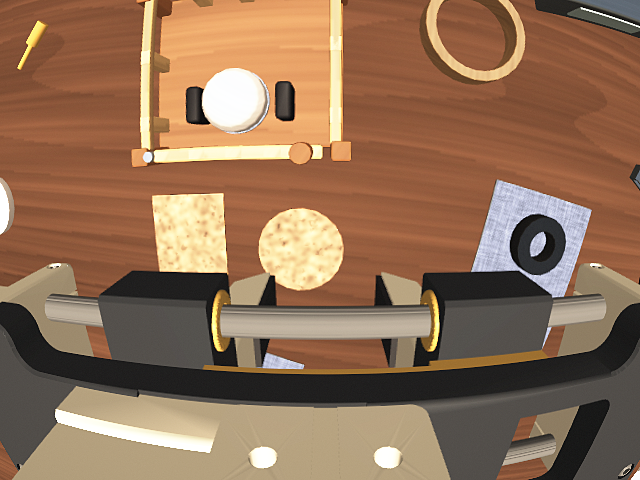

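Both pads are clear, and the ring is on the mat (538,243). Peg top is at (301,153), hinge pin at (148,157), capsule top at (235,100).

```bash
python3 - <<'E'
from h import *
w=viewer.capture("wrist")
def P(q,z): return world(w,q,z,1)[:2].round(1)
pg=P((301,153),86);h=P((148,157),54);print("peg",pg,"hinge",h,np.linalg.norm(pg-h),np.degrees(np.arctan2(*(pg-h)[::-1])))
print("leaf",P((160,155),48),P((285,152),48),"caps",P((235,99),66),"ringpad",P((301,249),2))
print("padcorn",P((153,196),2),P((223,194),2),P((225,270),2))
go(pg[0],pg[1],120,np.radians(6))
E
```

```text
peg [603.8 -76.5] hinge [592.7  37.9] 114.93724374631576 -84.45805467459321
leaf [594.2  30.8] [602.2 -63. ] caps [635.3 -28.6] ringpad [520.  -78.8]
padcorn [554.3  58. ] [561.1  -8.3] [493.2 -12.6]
shift [ 0.618 -0.143  0.302] turn [1.e-04 2.e-04 5.e-01] rows>= 13.0
```

```bash
python3 -m handwheel '0.3 -0.1 0 0 0 -0.25 -0.3;0.6 -0.16 0.3 0 0 -0.25 -0.3;0.6 -0.16 0.3 0 0 -0.25 -0.3;0.6 -0.16 0.3 0 0 -0.25 -0.3;0.6 -0.16 0.3 0 0 -0.25 -0.3;0.6 -0.16 0.3 0 0 -0.25 -0.3;0.6 -0.16 0.3 0 0 -0.25 -0.3'
python3 -m handwheel '0 0 0 0 0 -0.25 -0.3;0 0 0 0 0 -0.25 -0.3;0 0 0 0 0 -0.25 -0.3;0 0 0 0 0 -0.25 -0.3;0 0 0 0 0 -0.25 -0.3;0 0 0 0 0 -0.25 -0.3;0 0 0 0 0 -0.25 -0.3;0 0 0 0 0 -0.25 -0.3'
python3 - <<'E'
from h import *
go(603.3,-75.5,56,np.radians(6))
E
```

```text
time: 13.93
tool_pos: [602.0, -74.4, 120.2]
tcp_rot: [-3.141, 0.0, 0.898]
contact_force: [0.1, -0.3, -0.3]
grip_width: 31.9
finger_force: 0.0
time: 14.6
tool_pos: [601.9, -74.4, 120.5]
tcp_rot: [-3.141, 0.0, 1.678]
contact_force: [0.5, 0.3, -0.1]
grip_width: 32.0
finger_force: 0.0
shift [-0.012  0.013  0.645] turn [-0.0001  0.      0.0006] rows>= 2.0
```

```bash
python3 -m handwheel '-0.01 0.01 0.4 0 0 0 -0.3;-0.01 0.01 0.64 0 0 0 -0.3;-0.01 0.01 0.64 0 0 0 -0.3;-0.01 0.01 0.64 0 0 0 -0.3'
python3 -m handwheel '0 0 0 0 0 0 -0.9;0 0 0 0 0 0 -0.9;0 0 0 0 0 0 -0.9;0 0 0 0 0 0 -0.9;0 0 0 0 0 0 -0.9'
python3 -m handwheel '0.006 -0.121 0 0 0 0.033 -0.9;0.025 -0.241 0 0 0 0.067 -0.9;0.057 -0.358 0 0 0 0.1 -0.9;0.1 -0.472 0 0 0 0.133 -0.9;0.155 -0.58 0 0 0 0.167 -0.9;0.222 -0.682 0 0 0 0.2 -0.9;0.298 -0.776 0 0 0 0.233 -0.9;0.384 -0.862 0 0 0 0.267 -0.9'
```

```text
time: 14.93
tool_pos: [602.3, -74.9, 55.8]
tcp_rot: [-3.139, -0.001, 1.675]
contact_force: [0.8, -1.0, 0.5]
grip_width: 32.4
finger_force: 0.0
time: 15.35
tool_pos: [604.0, -75.0, 58.3]
tcp_rot: [3.139, 0.001, 1.677]
contact_force: [0.1, -0.9, 7.3]
grip_width: 13.1
finger_force: 30.0
time: 16.02
tool_pos: [514.2, -45.5, 58.2]
tcp_rot: [3.138, -0.002, 0.833]
contact_force: [3.0, 4.2, 5.7]
grip_width: 13.2
finger_force: 30.0
```

```bash
python3 -m handwheel '0.006 -0.121 0 0 0 0.033 -0.9;0.025 -0.241 0 0 0 0.067 -0.9;0.057 -0.358 0 0 0 0.1 -0.9;0.1 -0.472 0 0 0 0.133 -0.9;0.155 -0.58 0 0 0 0.167 -0.9;0.222 -0.682 0 0 0 0.2 -0.9;0.298 -0.776 0 0 0 0.233 -0.9;0.34 -0.82 0 0 0 0.25 -0.9'
python3 -m handwheel '0 0 0 0 0 0 -0.9;0 0 0 0 0 0 -0.3;0 0 0 0 0 0 -0.3;0 0 0 0 0 0 -0.3;0 0 0 0 0 0 -0.3'
python3 -m handwheel '0 0 -0.4 0 0 0 -0.3;0 0 -0.8 0 0 0 -0.3;0 0 -0.9 0 0 0 0;0 0 -0.9 0 0 0 0.3;0 0 -0.9 0 0 0 0.3;0 0 -0.9 0 0 0 0.3'
python3 - <<'E'
from h import *
o=bot.get_obs();print(o["tool_pos"],o["tcp_rot"])
w=viewer.capture("wrist");save(w,"w5")
t=viewer.capture("top")
for n,z in dict(gate_peg=72,gate_hinge=72,capsule=58,gate=48).items(): rectW(w,n,z,1,2);rectW(t,n,z,0,2)
E
```

```text
time: 16.68
tool_pos: [475.9, 35.4, 58.2]
tcp_rot: [3.141, -0.003, 0.048]
contact_force: [-0.2, 0.6, 9.2]
grip_width: 13.0
finger_force: 30.0
time: 17.1
tool_pos: [475.0, 34.3, 56.6]
tcp_rot: [3.142, 0.0, 0.053]
contact_force: [0.7, 0.3, -0.3]
grip_width: 31.4
finger_force: 0.0
time: 17.6
tool_pos: [474.2, 34.3, 145.5]
tcp_rot: [-3.141, 0.002, 0.053]
contact_force: [0.1, 0.1, -0.5]
grip_width: 54.6
finger_force: 0.0
[474.18635679  34.34882583 145.51960178] [-3.14135557e+00  2.36008916e-03  5.25581912e-02]
gate_peg 0.85 [320. 167.] [528.6  37.7] [125.  14.] 2.5
gate_hinge 0.65 [324. 165.] [528.6  38.6] [125.  14.] 3.4
capsule 0.64 [417.  25.] [627.2 -19.5] [40. 48.] 9.3
capsule 0.69 [341. 160.] [639.7 -18.6] [31. 43.] 15.9
gate 0.61 [326. 168.] [527.1  39. ] [138.  15.] 3.4
gate 0.26 [382. 230.] [511.3 -92.1] [66. 30.] 3.0
```

View pics/w5.png

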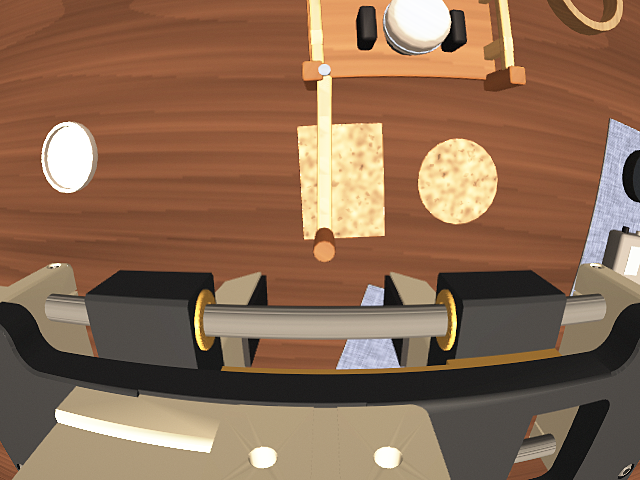

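The gate is open by about 93°: leaf from (324,70) to (324,250). The capsule is free and both pads are visible.

```bash
python3 - <<'E'
from h import *
w=viewer.capture("wrist")
def P(q,z): return world(w,q,z,1)[:2].round(1)
c=[P(q,2) for q in((298,126),(382,123),(385,236),(303,240))];print(c,np.mean(c,0))
for i,j in((3,0),(2,1)):print(np.degrees(np.arctan2(*(c[j]-c[i])[::-1])))
for i,j in((0,1),(3,2)):print(90+np.degrees(np.arctan2(*(c[j]-c[i])[::-1])))
print("ringpad",[P(q,2) for q in((418,181),(497,181),(458,139),(458,224))],"dish",[P(q,10) for q in((41,155),(98,157),(71,121),(67,193))])
go(560,-27,150)
E
python3 -m handwheel '0.8 0.66 0 0 0 -0.01 0.2;0.8 0.66 0 0 0 -0.01 0.2;0.8 0.66 0 0 0 -0.01 0.2;0.8 0.66 0 0 0 -0.01 0.2;0.8 0.66 0 0 0 -0.01 0.2'
python3 - <<'E'
from h import *
w=viewer.capture("wrist");save(w,"w6");print(bot.get_obs()["tool_pos"])
rectW(w,"capsule",66,1)
cv2.imwrite("pics/w6c.png",cv2.resize(w["frame"][60:300,200:500,::-1],None,fx=2,fy=2))
E
```

```text
[array([555.4,  60.6]), array([562. ,  -6.6]), array([468.4, -16.4]), array([461.3,  52.5])] [511.775  22.525]
4.919815502922016
5.977139565055516
5.6092744464458235
5.88344297510919
ringpad [array([516.8, -40.2]), array([ 523.3, -113.1]), array([555.3, -72.4]), array([482.6, -80.4])] dish [array([535. , 314.7]), array([530.2, 240.7]), array([565. , 273.5]), array([497.3, 280.7])]
shift [ 0.815  0.658 -0.034] turn [0. 0. 0.] rows>= 3.0
time: 18.57
tool_pos: [558.6, -27.8, 146.1]
tcp_rot: [-3.141, 0.001, 0.083]
contact_force: [-0.3, 0.6, -0.2]
grip_width: 54.8
finger_force: 0.0
[557.79094123 -27.12022915 146.1764326 ]
```

View pics/w6c.png

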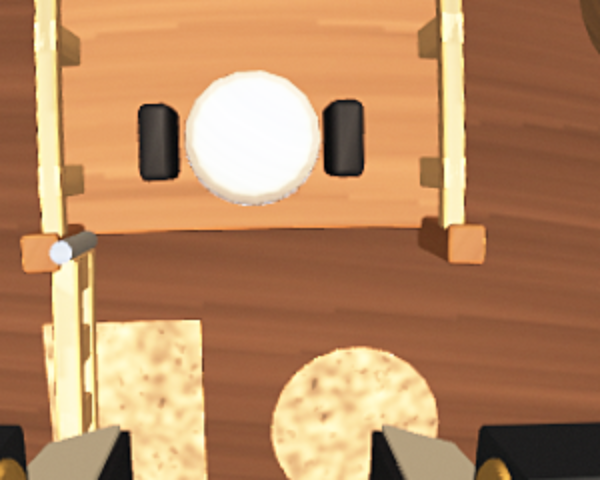

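```bash
python3 - <<'E'
from h import *
w=viewer.capture("wrist")
def P(q,z): return world(w,q,z,1)[:2].round(1)
print("caps z54",P((326,128),54),P((292.5,128),54),P((359.5,128),54),"z66",P((326,128),66),"cheek",P((325.5,130),42), "axis",P((279,131),42),P((372,129),42))
go(635,-28,120,np.radians(6))
E
```

```text
caps z54 [634.9 -20.5] [633.2   1.6] [637.  -42.6] z66 [634.4 -20.5] cheek [633.9 -20.3] axis [630.9  12. ] [637.8 -52.4]
shift [0.772 0.08  0.265] turn [2.000e-04 4.000e-04 4.937e-01] rows>= 13.0
```

```bash
python3 -m handwheel '0.4 0 0 0 0 -0.25 0.5;0.77 0 0 0 0 -0.25 0.5;0.77 0 0.1 0 0 -0.25 0.5;0.77 0 0.1 0 0 -0.25 0.5;0.77 0 0.1 0 0 -0.25 0.5;0.77 0 0.1 0 0 -0.25 0.5;0.77 0 0.1 0 0 -0.25 0.5'
python3 -m handwheel '0 0 0 0 0 -0.256 0.5;0 0 0 0 0 -0.256 0.5;0 0 0 0 0 -0.256 0.5;0 0 0 0 0 -0.256 0.5;0 0 0 0 0 -0.256 0.5;0 0 0 0 0 -0.256 0.5;0 0 0 0 0 -0.256 0.5;0 0 0 0 0 -0.256 0.5'
python3 - <<'E'
from h import *
go(635,-20.7,24,np.radians(6))
E
```

```text
time: 19.3
tool_pos: [634.4, -19.8, 136.8]
tcp_rot: [-3.141, 0.0, 0.877]
contact_force: [-0.6, 0.6, 0.1]
grip_width: 68.8
finger_force: 0.0
time: 19.97
tool_pos: [634.5, -19.9, 137.0]
tcp_rot: [-3.141, -0.0, 1.677]
contact_force: [-0.2, -0.2, -0.5]
grip_width: 68.8
finger_force: 0.0
shift [-0.009  0.004  1.13 ] turn [-0.0001 -0.      0.0004] rows>= 3.0
```

```bash
python3 -m handwheel '-0.01 0 0.3 0 0 0 0.5;-0.01 0 0.6 0 0 0 0.5;-0.01 0 0.8 0 0 0 0.5;-0.01 0 0.8 0 0 0 0.5'
python3 -m handwheel '0 0 0.15 0 0 0 0.5;0 0 0.32 0 0 0 0.5;0 0 0.32 0 0 0 0.5;0 0 0.32 0 0 0 0.5'
python3 -m handwheel '0 0 0 0 0 0 -0.5;0 0 0 0 0 0 -0.5;0 0 0 0 0 0 -0.5;0 0 0 0 0 0 -0.5;0 0 0 0 0 0 -0.5;0 0 0 0 0 0 -0.5'
python3 -m handwheel '0 0 -0.1 0 0 0 -0.5;0 0 -0.4 0 0 0 -0.5;0 0 -0.8 0 0 0 -0.5;0 0 -0.95 0 0 0 -0.5;0 0 -0.95 0 0 0 -0.5;0 0 -0.95 0 0 0 -0.5'
python3 - <<'E'
from h import *
go(531,278.5,125)
E
```

```text
time: 20.3
tool_pos: [631.8, -20.8, 52.3]
tcp_rot: [-3.133, -0.002, 1.672]
contact_force: [-0.8, -0.1, -0.6]
grip_width: 68.9
finger_force: 0.0
time: 20.63
tool_pos: [635.2, -21.5, 25.4]
tcp_rot: [-3.141, -0.0, 1.673]
contact_force: [-0.1, -0.6, 0.3]
grip_width: 68.6
finger_force: 0.0
time: 21.13
tool_pos: [635.8, -21.9, 25.6]
tcp_rot: [3.14, 0.0, 1.674]
contact_force: [0.2, -0.5, 5.0]
grip_width: 44.7
finger_force: 30.0
time: 21.63
tool_pos: [635.5, -21.9, 120.7]
tcp_rot: [3.14, 0.001, 1.674]
contact_force: [0.4, 0.3, -1.5]
grip_width: 44.8
finger_force: 30.0
shift [ 3.095 -0.73  -0.045] turn [0. 0. 0.] rows>= 8.0
```

```bash
python3 -m handwheel '1 -0.24 0 0 0 0 -0.5;1 -0.24 0 0 0 0 -0.5;1 -0.24 0 0 0 0 -0.5' >/dev/null
python3 -m handwheel '1 -0.24 0 0 0 0 -0.5;1 -0.24 0 0 0 0 -0.5;1 -0.24 0 0 0 0 -0.5' >/dev/null
python3 -m handwheel '0.9 -0.24 0 0 0 0 -0.5;0.9 -0.24 0 0 0 0 -0.5;0.9 -0.24 0 0 0 0 -0.5;0.9 -0.24 0 0 0 0 -0.5;0.9 -0.24 0 0 0 0 -0.5'
python3 - <<'E'
from h import *
go(530.5,279,21.5)
w=viewer.capture("wrist");save(w,"w7");rectW(w,"dish",10,1);rectW(w,"capsule",60,1)
E
```

```text
time: 22.55
tool_pos: [532.8, 259.2, 118.2]
tcp_rot: [-3.139, 0.001, 1.676]
contact_force: [0.7, 0.2, -1.0]
grip_width: 44.6
finger_force: 30.0
shift [0.201 0.    0.966] turn [0. 0. 0.] rows>= 3.0
dish 0.73 [324. 206.] [530.2 282.6] [66. 64.] 6.0
capsule 0.85 [324. 298.] [533.2 246. ] [69. 37.] 6.2
```

View pics/w7.png

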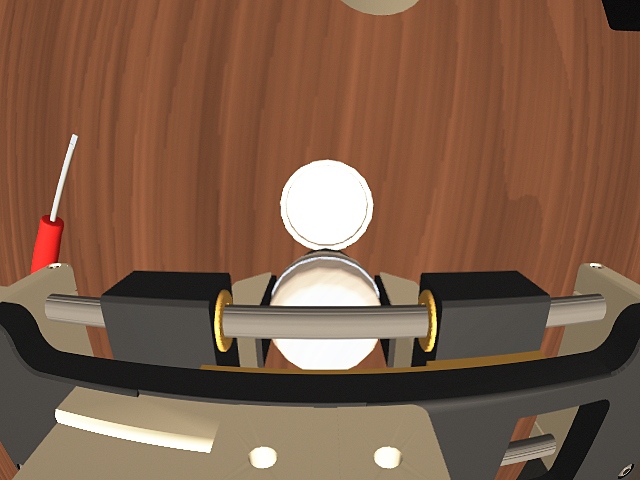

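```bash
python3 -m handwheel '0.21 0 0.3 0 0 0 -0.5;0.21 0 0.6 0 0 0 -0.5;0.21 0 0.8 0 0 0 -0.5;0.21 0 0.8 0 0 0 -0.5;0.21 0 0.8 0 0 0 -0.5'
python3 -m handwheel '0 0 0.08 0 0 0 -0.5;0 0 0.15 0 0 0 -0.5;0 0 0.15 0 0 0 -0.5;0 0 0.15 0 0 0 -0.5'
```

```text
time: 23.12
tool_pos: [531.6, 278.8, 38.9]
tcp_rot: [-3.139, 0.001, 1.672]
contact_force: [0.2, -0.4, -0.8]
grip_width: 44.9
finger_force: 30.0
time: 23.45
tool_pos: [531.9, 280.0, 25.0]
tcp_rot: [3.141, 0.0, 1.674]
contact_force: [-0.0, -0.3, -0.5]
grip_width: 44.9
finger_force: 30.0
```

```bash
python3 -m handwheel '0 0 0.03 0 0 0 -0.5;0 0 0.03 0 0 0 -0.5;0 0 0.03 0 0 0 -0.5'
python3 -m handwheel '0 0 0.005 0 0 0 -0.2;0 0 0.005 0 0 0 0.2;0 0 0.005 0 0 0 0.4;0 0 0.005 0 0 0 0.4;0 0 0.005 0 0 0 0.4;0 0 0.005 0 0 0 0.4'
python3 -m handwheel '0 0 -0.2 0 0 0 0.4;0 0 -0.5 0 0 0 0.4;0 0 -0.9 0 0 0 0.4;0 0 -1 0 0 0 0;0 0 -1 0 0 0 0;0 0 -1 0 0 0 -0.3'
python3 - <<'E'
from h import *
t=viewer.capture("top");rectW(t,"capsule",40,0);rectW(t,"dish",10,0)
s=viewer.capture("side");save(s,"s2");cv2.imwrite("pics/s2c.png",cv2.resize(s["frame"][120:420,120:420,::-1],None,fx=2,fy=2))
go(477,36,145)
E
```

```text
time: 23.7
tool_pos: [531.7, 280.2, 21.9]
tcp_rot: [3.141, 0.0, 1.674]
contact_force: [-0.4, 0.6, -1.0]
grip_width: 44.9
finger_force: 30.0
time: 24.2
tool_pos: [531.7, 280.1, 21.2]
tcp_rot: [3.141, 0.0, 1.674]
contact_force: [-0.5, 0.2, 0.6]
grip_width: 63.9
finger_force: 0.0
time: 24.7
tool_pos: [531.8, 280.2, 121.5]
tcp_rot: [3.14, -0.0, 1.674]
contact_force: [-0.5, 0.1, -0.6]
grip_width: 48.6
finger_force: 0.0
capsule 0.92 [181. 220.] [530.3 276.2] [52. 44.] 21.3
dish 0.75 [195. 230.] [526.  270.2] [46. 66.] 73.5
shift [-2.37  -0.787 -0.251] turn [0. 0. 0.] rows>= 7.0
```

View pics/s2c.png

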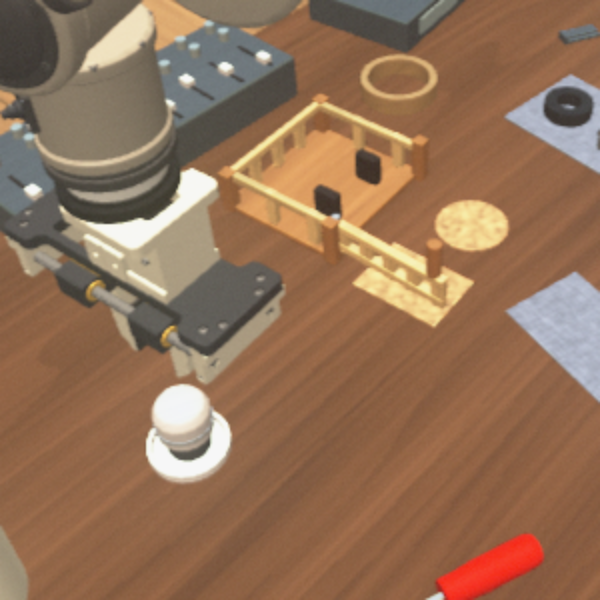

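The capsule stands upright in the dish (crop 185,430). Next: back to the peg to shut the gate.

```bash
python3 -m handwheel '-1 -0.33 0 0 0 0 -0.3;-1 -0.33 0 0 0 0 -0.3;-1 -0.33 0 0 0 0 -0.3' >/dev/null
python3 -m handwheel '-1 -0.33 0 0 0 0 -0.3;-1 -0.33 0 0 0 0 -0.3;-1 -0.33 0 0 0 0 -0.3' >/dev/null
python3 -m handwheel '-0.38 -0.14 0 0 0 0.25 -0.3;-0.38 -0.14 0 0 0 0.25 -0.3;-0.38 -0.14 0 0 0 0.25 -0.3;-0.38 -0.14 0 0 0 0.25 -0.3;-0.38 -0.14 0 0 0 0.25 -0.3;-0.38 -0.14 0 0 0 0.25 -0.3;-0.38 -0.14 0 0 0 0.25 -0.3' >/dev/null
python3 -m handwheel '0 0 0 0 0 0.266 -0.3;0 0 0 0 0 0.266 -0.3;0 0 0 0 0 0.266 -0.3;0 0 0 0 0 0.266 -0.3;0 0 0 0 0 0.266 -0.3;0 0 0 0 0 0.266 -0.3;0 0 0 0 0 0.266 -0.3;0 0 0 0 0 0.266 -0.3'
python3 - <<'E'
from h import *
go(475.3,35,57,np.radians(93))
w=viewer.capture("wrist");save(w,"w8");rectW(w,"gate_peg",48,1,2);rectW(w,"gate",48,1,2)
E
```

```text
time: 26.65
tool_pos: [476.1, 35.2, 120.3]
tcp_rot: [-3.141, 0.002, 0.05]
contact_force: [-0.0, 0.2, 0.1]
grip_width: 32.3
finger_force: 0.0
shift [-0.007  0.002  0.633] turn [-0.0001  0.0006 -0.0008] rows>= 2.0
gate_peg 0.91 [322. 178.] [526.4  37.4] [140.  16.] 2.3
gate 0.88 [326. 178.] [526.3  38.9] [138.  15.] 3.4
gate 0.19 [469. 185.] [522.7 -56.5] [60. 60.] 48.6
```

```bash
python3 -m handwheel '-0.01 0 0.4 0 0 0 -0.3;-0.01 0 0.63 0 0 0 -0.3;-0.01 0 0.63 0 0 0 -0.3;-0.01 0 0.63 0 0 0 -0.3'
python3 -m handwheel '0 0 0 0 0 0 -0.9;0 0 0 0 0 0 -0.9;0 0 0 0 0 0 -0.9;0 0 0 0 0 0 -0.9;0 0 0 0 0 0 -0.9'
python3 -m handwheel '0.006 0.121 0 0 0 -0.033 -0.9;0.025 0.241 0 0 0 -0.067 -0.9;0.057 0.358 0 0 0 -0.1 -0.9;0.1 0.472 0 0 0 -0.133 -0.9;0.155 0.58 0 0 0 -0.167 -0.9;0.222 0.682 0 0 0 -0.2 -0.9;0.298 0.776 0 0 0 -0.233 -0.9;0.384 0.862 0 0 0 -0.267 -0.9'
python3 -m handwheel '0.006 0.121 0 0 0 -0.033 -0.9;0.025 0.241 0 0 0 -0.067 -0.9;0.057 0.358 0 0 0 -0.1 -0.9;0.1 0.472 0 0 0 -0.133 -0.9;0.155 0.58 0 0 0 -0.167 -0.9;0.222 0.682 0 0 0 -0.2 -0.9;0.298 0.776 0 0 0 -0.233 -0.9;0.31 0.79 0 0 0 -0.239 -0.9'
python3 -m handwheel '0 0 0 0 0 0 -0.9;0 0 0 0 0 0 -0.9;0 0 0 0 0 0 -0.9'
```

```text
time: 27.13
tool_pos: [474.9, 35.2, 57.6]
tcp_rot: [-3.141, 0.003, 0.054]
contact_force: [0.0, 0.5, 0.7]
grip_width: 32.2
finger_force: 0.0
time: 27.55
tool_pos: [476.5, 35.1, 59.3]
tcp_rot: [3.141, -0.003, 0.053]
contact_force: [-1.1, -0.0, 6.4]
grip_width: 13.3
finger_force: 30.0
time: 28.22
tool_pos: [519.8, -49.5, 59.4]
tcp_rot: [3.139, -0.002, 0.896]
contact_force: [2.4, 3.3, 3.4]
grip_width: 13.1
finger_force: 30.0
time: 28.88
tool_pos: [601.7, -74.7, 59.3]
tcp_rot: [3.138, 0.001, 1.647]
contact_force: [-0.9, -0.6, 8.4]
grip_width: 13.2
finger_force: 30.0
time: 29.13
tool_pos: [600.1, -74.8, 59.4]
tcp_rot: [3.139, 0.001, 1.64]
contact_force: [0.1, -0.3, 4.9]
grip_width: 13.5
finger_force: 30.0
```

```bash
python3 -m handwheel '0 0.03 0 0 0 -0.008 -0.9;0 0.03 0 0 0 -0.008 -0.9;0 0.03 0 0 0 -0.008 -0.9'
python3 -m handwheel '0 0.015 0 0 0 -0.003 -0.9;0 0.015 0 0 0 -0.003 -0.9;0 0.015 0 0 0 -0.003 -0.9'
python3 -m handwheel '0 0.015 0 0 0 -0.003 -0.9;0 0.015 0 0 0 -0.003 -0.9;0 0.015 0 0 0 -0.003 -0.9'
```

```text
time: 29.38
tool_pos: [603.0, -74.6, 59.4]
tcp_rot: [3.139, 0.001, 1.665]
contact_force: [0.9, -1.1, 5.8]
grip_width: 13.2
finger_force: 30.0
time: 29.63
tool_pos: [604.4, -74.5, 59.4]
tcp_rot: [3.139, 0.001, 1.675]
contact_force: [1.1, -0.7, 5.9]
grip_width: 13.1
finger_force: 30.0
time: 29.88
tool_pos: [604.9, -74.4, 59.3]
tcp_rot: [-3.142, 0.001, 1.684]
contact_force: [-2.8, -1.2, 8.4]
grip_width: 13.2
finger_force: 30.0
```

```bash
python3 -m handwheel '0 0.015 0 0 0 0 -0.9;0 0.015 0 0 0 0 -0.9;0 0.015 0 0 0 0 -0.9'
python3 -m handwheel '0 0.01 0 0 0 0 -0.6;0 0.01 0 0 0 0 -0.3;0 0.01 0 0 0 0 -0.3;0 0.01 0 0 0 0 -0.3;0 0.01 0 0 0 0 -0.3'
python3 -m handwheel '0 0 -0.4 0 0 0 -0.3;0 0 -0.8 0 0 0 -0.3;0 0 -0.9 0 0 0 0;0 0 -0.9 0 0 0 0.3;0 0 -0.9 0 0 0 0.5;0 0 -0.9 0 0 0 0.5'
python3 - <<'E'
from h import *
go(449,-286,150,np.radians(84.7))
E
```

```text
time: 30.13
tool_pos: [605.0, -74.4, 59.3]
tcp_rot: [-3.138, 0.001, 1.684]
contact_force: [-9.1, -2.6, 11.4]
grip_width: 13.1
finger_force: 30.0
time: 30.55
tool_pos: [607.8, -73.5, 58.0]
tcp_rot: [-3.141, -0.0, 1.686]
contact_force: [0.1, 0.1, 0.4]
grip_width: 31.5
finger_force: 0.0
time: 31.05
tool_pos: [607.1, -73.4, 146.7]
tcp_rot: [-3.139, -0.001, 1.686]
contact_force: [0.8, -0.3, -0.8]
grip_width: 54.2
finger_force: 0.0
shift [-1.93  -1.815 -0.03 ] turn [-4.000e-04 -7.000e-04 -4.338e-01] rows>= 11.0
```

```bash
python3 -m handwheel '-0.96 -1 0 0 0 0 0.5;-0.96 -1 0 0 0 0 0.5;-0.96 -1 0 0 0 0 0.5;-0.96 -1 0 0 0 0 0.5' >/dev/null
python3 -m handwheel '-0.96 -1 0 0 0 0.283 0.5;-0.96 -1 0 0 0 0.283 0.5;-0.96 -1 0 0 0 0.283 0.5;-0.96 -1 0 0 0 0.283 0.5;-0.96 -1 0 0 0 0.283 0.5;-0.96 -1 0 0 0 0.283 0.5;-0.96 -1 0 0 0 0.283 0.5;-0.96 -1 0 0 0 0.283 0.5' >/dev/null
python3 -m handwheel '0 0 0 0 0 0.283 0.5;0 0 0 0 0 0.283 0.5;0 0 0 0 0 0.283 0.5;0 0 0 0 0 0.283 0.5;0 0 0 0 0 0.283 0.5;0 0 0 0 0 0.283 0.5;0 0 0 0 0 0.283 0.5;0 0 0 0 0 0.283 0.5'
python3 - <<'E'
from h import *
w=viewer.capture("wrist");save(w,"w9");print(bot.get_obs()["tool_pos"])
rectW(w,"belt_pack",27,1,2);rectW(w,"ear_ring",21,1,2)
t=viewer.capture("top");rectW(t,"gate",48,0,1);rectW(t,"gate_peg",48,0,1)
g=cv2.resize(t["frame"][90:280,270:430,::-1],None,fx=2.6,fy=2.6,interpolation=cv2.INTER_CUBIC)
v=np.zeros((494,340,3),np.uint8);x=cv2.resize(w["frame"][80:400,200:440,::-1],(370,494));cv2.imwrite("pics/mix.png",np.hstack([g,x]))
E
```

```text
time: 32.72
tool_pos: [431.2, -286.9, 147.2]
tcp_rot: [-3.141, 0.001, -0.093]
contact_force: [-0.5, 0.4, 0.5]
grip_width: 69.2
finger_force: 0.0
[ 431.24254188 -286.96822453  147.3854038 ]
belt_pack 0.73 [317. 202.] [ 452.1 -284.8] [55. 83.] 86.6
ear_ring 0.86 [318.  64.] [ 548.3 -293.3] [53. 55.] 84.5
ear_ring 0.6 [328. 136.] [ 491.8 -291.6] [113. 196.] 84.6
gate 0.58 [351. 182.] [593.5 -23.5] [ 28. 130.] 11.5
gate_peg 0.88 [342. 185.] [594.7 -22.8] [ 25. 128.] 10.3
```

View pics/mix.png

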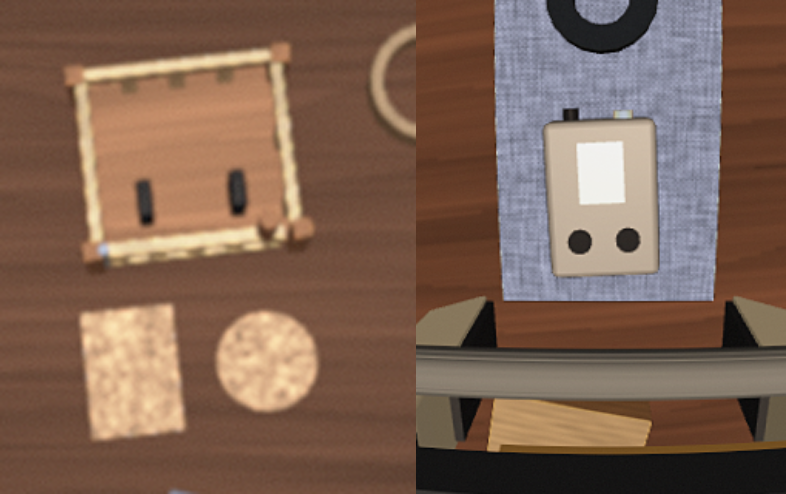

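The left half shows the gate shut flush with the cradle's posts and both pads free; the right half shows the pack lying flat on the mat.

```bash
python3 - <<'E'
from h import *
w=viewer.capture("wrist")
c=np.array([world(w,q,27,1)[:2] for q in((283.7,159.1),(355.6,156.5),(356.9,256.4),(288.2,259))])
print(c.round(1).tolist(),c.mean(0))
for i,j in((3,0),(2,1)):print(np.degrees(np.arctan2(*(c[j]-c[i])[::-1])))
m=c.mean(0)
go(m[0],m[1],60,np.radians(84.7))
E
```

```text
[[489.7, -261.4], [486.8, -314.9], [409.4, -310.3], [412.0, -256.3]] [ 449.48869709 -285.69475591]
-3.7757498538679117
-3.3975959295700378
shift [ 0.179 -0.033  0.881] turn [-0.      0.      0.0009] rows>= 3.0
```

```bash
python3 -m handwheel '0.18 -0.02 0.5 0 0 -0.003 0.6;0.18 -0.02 0.88 0 0 -0.003 0.6;0.18 -0.02 0.88 0 0 -0.003 0.6;0.18 -0.02 0.88 0 0 -0.003 0.6;0.18 -0.02 0.88 0 0 -0.003 0.6'
python3 -m handwheel '0 0 0.3 0 0 0 0.6;0 0 0.52 0 0 0 0.6;0 0 0.52 0 0 0 0.6;0 0 0.52 0 0 0 0.6'
python3 -m handwheel '0 0 0 0 0 0 -0.2;0 0 0 0 0 0 -0.2;0 0 0 0 0 0 -0.2;0 0 0 0 0 0 -0.2;0 0 0 0 0 0 -0.2;0 0 0 0 0 0 -0.2'
python3 -m handwheel '0 0 -0.3 0 0 0 -0.2;0 0 -0.7 0 0 0 -0.2;0 0 -0.7 0 0 0 -0.2;0 0 -0.7 0 0 0 -0.2;0 0 -0.7 0 0 0 -0.2'
python3 - <<'E'
from h import *
go(511.5,22.4,40,np.radians(95.8))
E
```

```text
time: 33.48
tool_pos: [449.6, -287.3, 61.1]
tcp_rot: [3.141, 0.0, -0.082]
contact_force: [0.6, -0.1, -0.4]
grip_width: 73.5
finger_force: 0.0
time: 33.82
tool_pos: [449.9, -287.7, 9.8]
tcp_rot: [3.141, -0.001, -0.082]
contact_force: [0.9, 0.3, 0.0]
grip_width: 73.2
finger_force: 0.0
time: 34.32
tool_pos: [450.3, -287.5, 9.9]
tcp_rot: [3.14, -0.002, -0.082]
contact_force: [-0.2, 1.7, 8.3]
grip_width: 55.9
finger_force: 29.9
time: 34.73
tool_pos: [449.2, -286.9, 78.2]
tcp_rot: [3.141, 0.0, -0.082]
contact_force: [-1.0, 0.3, -2.3]
grip_width: 56.0
finger_force: 29.9
shift [ 0.367 -3.134  0.381] turn [ 0.      0.     -0.0584] rows>= 8.0
```

```bash
python3 -m handwheel '0.12 -1 0 0 0 0 -0.2;0.12 -1 0 0 0 0 -0.2;0.12 -1 0 0 0 0 -0.2' >/dev/null
python3 -m handwheel '0.12 -1 0 0 0 0 -0.2;0.12 -1 0 0 0 0 -0.2;0.12 -1 0 0 0 0 -0.2' >/dev/null
python3 -m handwheel '0.12 -1 0 0 0 -0.058 -0.2;0.12 -1 0.3 0 0 -0.058 -0.2;0.12 -1 0.4 0 0 -0.058 -0.2;0.12 -1 0.4 0 0 -0.058 -0.2;0.12 -1 0.4 0 0 -0.058 -0.2;0.12 -1 0.4 0 0 -0.058 -0.2'
python3 - <<'E'
from h import *
go(511.7,22.4,9.5,np.radians(95.8))
w=viewer.capture("wrist");save(w,"w10");rectW(w,"pack_pad",2,1)
E
```

```text
time: 35.73
tool_pos: [509.4, 8.7, 37.4]
tcp_rot: [-3.141, 0.002, 0.1]
contact_force: [0.2, -0.1, -1.5]
grip_width: 56.0
finger_force: 29.9
shift [ 0.037 -0.134  0.279] turn [-0.      0.0006 -0.0003] rows>= 1.0
```

```bash
python3 -m handwheel '0.045 -0.134 0.1 0 0 0 -0.2;0.045 -0.134 0.2 0 0 0 -0.2;0.045 -0.134 0.2 0 0 0 -0.2;0.045 -0.134 0.2 0 0 0 -0.2;0.045 -0.134 0.2 0 0 0 -0.2'
python3 - <<'E'
from h import *
go(512.5,22.4,9,np.radians(95.8))
w=viewer.capture("wrist");save(w,"w11");cv2.imwrite("pics/w11c.png",cv2.resize(w["frame"][160:400,180:460,::-1],None,fx=2.5,fy=2.5))
E
```

```text
time: 36.25
tool_pos: [513.3, 21.9, 18.5]
tcp_rot: [3.141, -0.0, 0.099]
contact_force: [-0.4, 0.0, -1.3]
grip_width: 55.8
finger_force: 29.9
shift [-0.007 -0.006  0.095] turn [ 0.0001 -0.0001 -0.0007] rows>= 1.0
```

View pics/w11c.png

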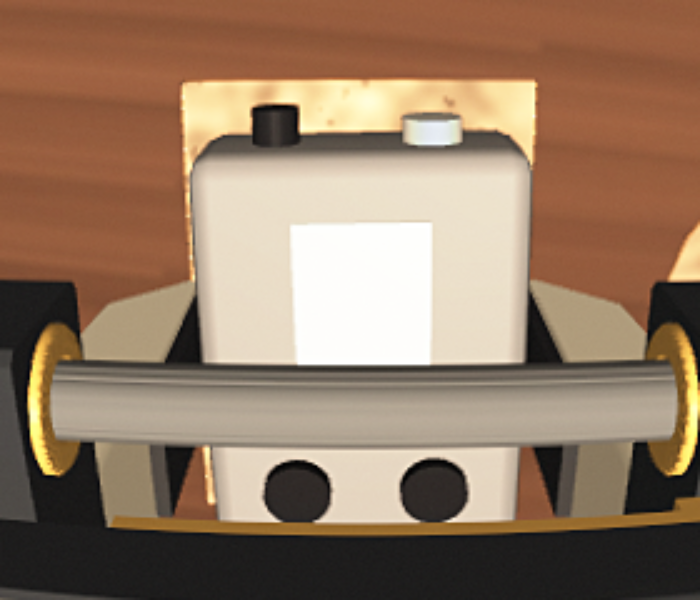

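The pack is centred sideways over its pad (pad columns 182–537, pack 193–530 in the crop). I'll check fore-aft, then lower.

```bash
python3 - <<'E'
from h import *
w=viewer.capture("wrist")
f=lambda q,z:world(w,(q[0]/2.5+180,q[1]/2.5+160),z,1)[:2].round(1)
print("pad far",f((182,82),2),f((537,82),2),"pack back bottom-ish edge",f((207,140),34),f((520,138),34))
print(f((193,200),35),f((530,200),35))
E
python3 -m handwheel '0 0 0.05 0 0 0 -0.2;0 0 0.08 0 0 0 -0.2;0 0 0.08 0 0 0 -0.2;0 0 0.08 0 0 0 -0.2'
```

```text
pad far [554.4  60.9] [561.1  -6.2] pack back bottom-ish edge [550.5  50.5] [555.6   1.8]
[540.8  52. ] [546.1  -1. ]
time: 36.68
tool_pos: [512.9, 22.7, 9.9]
tcp_rot: [-3.142, 0.001, 0.1]
contact_force: [-0.6, -0.5, -2.0]
grip_width: 55.7
finger_force: 29.9
```

```bash
python3 -m handwheel '-0.01 0 0.01 0 0 0 -0.2;-0.01 0 0.01 0 0 0 -0.2;-0.01 0 0.01 0 0 0 -0.2'
python3 -m handwheel '0 0 0 0 0 0 0;0 0 0 0 0 0 0.3;0 0 0 0 0 0 0.4;0 0 0 0 0 0 0.4;0 0 0 0 0 0 0.4'
python3 -m handwheel '0 0 -0.3 0 0 0 0.4;0 0 -0.8 0 0 0 0.4;0 0 -1 0 0 0 0.6;0 0 -1 0 0 0 0.6;0 0 -1 0 0 0 0.6'
python3 -m handwheel '-0.4 0.5 -0.4 0 0 0 0.6;-0.4 0.5 -0.4 0 0 0 0.6;-0.4 0.5 -0.4 0 0 0 0.6;-0.4 0.5 -0.4 0 0 0 0.6'
cat > c.py <<'E'
from h import *
w=viewer.capture("wrist");print(bot.get_obs()["tool_pos"].round(1))
for n,z in(("pack_pad",2),("belt_pack",26),("ring_pad",2),("ear_ring",20)):rectW(w,n,z,1,1)
cv2.imwrite("pics/"+__import__("sys").argv[1]+".png",cv2.resize(w["frame"][90:280,200:460,::-1],None,fx=3,fy=3))
E
python3 c.py w12c
python3 - <<'E'
from h import *
go(548.5,-294.5,120,np.radians(84.7))
E
```

```text
time: 36.93
tool_pos: [512.1, 22.6, 9.2]
tcp_rot: [3.142, 0.0, 0.1]
contact_force: [0.3, -0.6, -1.3]
grip_width: 56.1
finger_force: 29.9
time: 37.35
tool_pos: [512.3, 22.6, 9.4]
tcp_rot: [3.141, -0.0, 0.1]
contact_force: [0.2, -1.1, 0.2]
grip_width: 64.5
finger_force: 0.0
time: 37.77
tool_pos: [513.2, 22.5, 110.9]
tcp_rot: [3.141, -0.004, 0.1]
contact_force: [0.8, -0.3, -0.5]
grip_width: 73.1
finger_force: 0.0
time: 38.1
tool_pos: [476.8, -31.9, 148.8]
tcp_rot: [-3.141, 0.0, 0.098]
contact_force: [-0.0, 0.4, -0.7]
grip_width: 73.7
finger_force: 0.0
[476.9 -31.2 148.3]
pack_pad 0.7 [297. 137.] [521.6  -2.2] [103.  44.] 30.2
belt_pack 0.64 [259. 180.] [512.4  21.3] [83. 57.] 6.4
ear_ring 0.65 [597. 178.] [ 549.3 -287.2] [55. 70.] 7.5
shift [0.444 2.7   0.278] turn [-0.0002  0.0006  0.0616] rows>= 7.0
```

View pics/w12c.png

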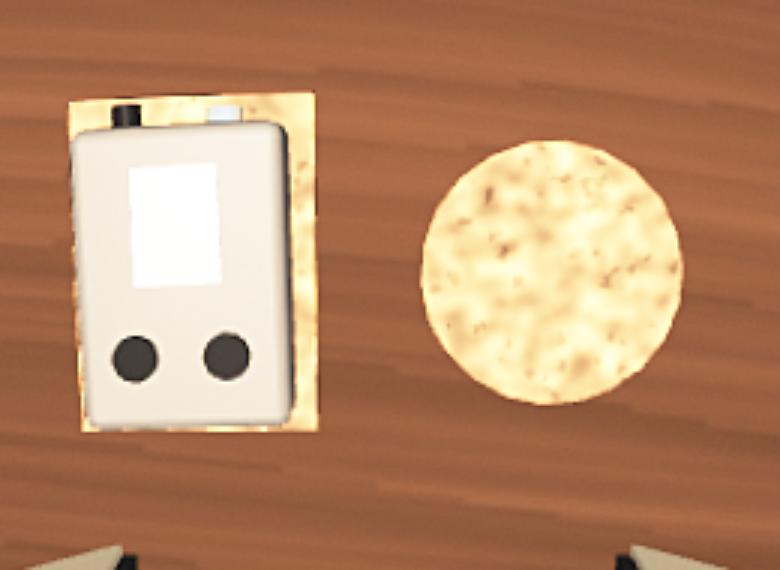

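```bash
python3 - <<'E'
from h import *
w=viewer.capture("wrist")
f=lambda q,z:world(w,(q[0]/3+200,q[1]/3+90),z,1)[:2]
for L,z in(([(70,135),(284,122),(295,424),(85,428)],25),([(68,101),(315,92),(318,432),(81,432)],2)):
    c=np.array([f(q,z) for q in L]);print(c.round(1).tolist(),c.mean(0).round(1),[np.degrees(np.arctan2(*(c[j]-c[i])[::-1])).round(1) for i,j in((3,0),(2,1))],[90+np.degrees(np.arctan2(*(c[j]-c[i])[::-1])).round(1) for i,j in((0,1),(3,2))])
r=np.array([f(q,2) for q in((420,275),(683,272),(552,140),(551,405))]);print(r.round(1).tolist(),r.mean(0))
E
```

```text
[[544.4, 54.7], [551.4, 0.3], [474.8, -9.4], [468.1, 46.2]] [509.7  23. ] [np.float64(6.3), np.float64(7.2)] [np.float64(7.299999999999997), np.float64(6.799999999999997)]
[[553.8, 62.5], [560.8, -5.3], [467.3, -14.8], [460.5, 53.1]] [510.6  23.9] [np.float64(5.7), np.float64(5.8)] [np.float64(5.900000000000006), np.float64(5.700000000000003)]
[[514.0, -38.5], [523.5, -111.5], [554.9, -70.1], [481.7, -79.1]] [518.5356511  -74.78620849]
```

The pack sits on its pad within about 1 mm and 1°. Next, the ring.

```bash
python3 -m handwheel '0.15 0.9 0 0 0 0 0.6;0.15 0.9 0 0 0 0 0.6;0.15 0.9 0 0 0 0 0.6' >/dev/null
python3 -m handwheel '0.15 0.9 0 0 0 0 0.6;0.15 0.9 0 0 0 0 0.6;0.15 0.9 0 0 0 0 0.6' >/dev/null
python3 -m handwheel '-0.15 0.9 0 0 0 0.061 0.6;-0.15 0.9 0 0 0 0.061 0.6;-0.15 0.9 0 0 0 0.061 0.6;-0.15 0.9 0 0 0 0.061 0.6;-0.15 0.9 0 0 0 0.061 0.6'
python3 - <<'E'
from h import *
w=viewer.capture("wrist");save(w,"w13")
r=viewer.cut_out("ear_ring",w)[0];m=r["pixels"].astype(np.uint8)
c=max(cv2.findContours(m,0,1)[0],key=cv2.contourArea)[:,0]
W=np.array([world(w,q,18,1)[:2] for q in c],np.float32);print(r["score"],cv2.minEnclosingCircle(W),cv2.fitEllipse(W))
go(549,-295,60,np.radians(84.7))
E
```

```text
time: 39.32
tool_pos: [519.0, -297.4, 148.4]
tcp_rot: [-3.14, 0.001, -0.092]
contact_force: [-0.3, 1.1, 0.1]
grip_width: 73.4
finger_force: 0.0
0.9 ((550.2655639648438, -293.2001037597656), 28.72246742248535) ((549.8753662109375, -293.8639831542969), (54.4295768737793, 56.037723541259766), 61.78268051147461)
shift [ 0.295 -0.039  0.889] turn [-0.0003  0.0003  0.0009] rows>= 3.0
```

```bash
python3 -m handwheel '0.3 -0.04 0.5 0 0 0 0.6;0.3 -0.04 0.88 0 0 0 0.6;0.3 -0.04 0.88 0 0 0 0.6;0.3 -0.04 0.88 0 0 0 0.6;0.3 -0.04 0.88 0 0 0 0.6'
python3 -m handwheel '0 0 0.3 0 0 0 0.6;0 0 0.52 0 0 0 0.6;0 0 0.52 0 0 0 0.6;0 0 0.52 0 0 0 0.6'
python3 -m handwheel '0 0 0 0 0 0 -0.3;0 0 0 0 0 0 -0.3;0 0 0 0 0 0 -0.3;0 0 0 0 0 0 -0.3;0 0 0 0 0 0 -0.3;0 0 0 0 0 0 -0.3'
python3 -m handwheel '0 0 -0.3 0 0 0 -0.3;0 0 -0.7 0 0 0 -0.3;0 0 -0.7 0 0 0 -0.3;0 0 -0.7 0 0 0 -0.3;0 0 -0.7 0 0 0 -0.3'
python3 - <<'E'
from h import *
go(519.2,-76.6,40,np.radians(95.8))
E
```

```text
time: 39.83
tool_pos: [549.6, -296.0, 61.7]
tcp_rot: [-3.141, 0.001, -0.09]
contact_force: [-0.5, -0.0, 0.4]
grip_width: 73.4
finger_force: 0.0
time: 40.17
tool_pos: [549.7, -297.2, 10.9]
tcp_rot: [3.141, -0.001, -0.092]
contact_force: [0.3, -0.7, 1.2]
grip_width: 73.5
finger_force: 0.0
time: 40.67
tool_pos: [550.4, -297.6, 11.2]
tcp_rot: [3.14, -0.003, -0.092]
contact_force: [-0.7, 1.1, 7.1]
grip_width: 55.3
finger_force: 30.0
time: 41.08
tool_pos: [549.4, -297.0, 79.6]
tcp_rot: [3.141, -0.001, -0.092]
contact_force: [-0.7, 0.6, -0.4]
grip_width: 55.4
finger_force: 30.0
shift [-0.503 -2.167  0.395] turn [ 0.0001 -0.0002 -0.0614] rows>= 6.0
```

```bash
python3 -m handwheel '-0.25 -1 0 0 0 0 -0.3;-0.25 -1 0 0 0 0 -0.3;-0.25 -1 0 0 0 0 -0.3' >/dev/null
python3 -m handwheel '-0.25 -1 0 0 0 -0.061 -0.3;-0.25 -1 0.2 0 0 -0.061 -0.3;-0.25 -1 0.4 0 0 -0.061 -0.3;-0.25 -1 0.4 0 0 -0.061 -0.3;-0.25 -1 0.4 0 0 -0.061 -0.3;-0.25 -1 0.4 0 0 -0.061 -0.3'
python3 - <<'E'
from h import *
go(519.2,-76.6,20,np.radians(95.8))
E
```

```text
time: 41.83
tool_pos: [518.2, -93.8, 38.9]
tcp_rot: [3.141, 0.0, 0.1]
contact_force: [0.3, -0.4, -0.0]
grip_width: 55.6
finger_force: 30.0
shift [ 0.027 -0.17   0.189] turn [ 0.      0.0002 -0.0004] rows>= 1.0
```

```bash
python3 -m handwheel '0.02 -0.17 0.1 0 0 0 -0.3;0.02 -0.17 0.19 0 0 0 -0.3;0.02 -0.17 0.19 0 0 0 -0.3;0.02 -0.17 0.19 0 0 0 -0.3;0.02 -0.17 0.19 0 0 0 -0.3'
python3 -m handwheel '0 0 0.09 0 0 0 -0.3;0 0 0.09 0 0 0 -0.3;0 0 0.09 0 0 0 -0.3;0 0 0.09 0 0 0 -0.3'
```

```text
time: 42.25
tool_pos: [518.8, -77.4, 20.6]
tcp_rot: [3.141, -0.001, 0.099]
contact_force: [-0.9, -0.3, -0.7]
grip_width: 55.3
finger_force: 30.0
time: 42.58
tool_pos: [518.2, -76.3, 11.1]
tcp_rot: [3.142, 0.0, 0.1]
contact_force: [-0.1, -0.6, -0.3]
grip_width: 55.5
finger_force: 30.0
```

```bash
python3 -m handwheel '0.005 0 0.01 0 0 0 -0.3;0.005 0 0.01 0 0 0 -0.3;0.005 0 0.01 0 0 0 0;0.005 0 0.01 0 0 0 0.3;0.005 0 0.01 0 0 0 0.3;0.005 0 0.01 0 0 0 0.3;0.005 0 0.01 0 0 0 0.3'
python3 -m handwheel '0 0 -0.3 0 0 0 0.3;0 0 -0.8 0 0 0 0.3;0 0 -1 0 0 0 0.4;0 0 -1 0 0 0 0.4;0 0 -1 0 0 0 0.4'
python3 -m handwheel '-0.4 -0.45 -0.4 0 0 0 0.4;-0.4 -0.45 -0.4 0 0 0 0.4;-0.4 -0.45 -0.4 0 0 0 0.4;-0.4 -0.45 -0.4 0 0 0 0.4;-0.4 -0.45 -0.4 0 0 0 0.4'
python3 c.py w14c
```

```text
time: 43.17
tool_pos: [518.8, -76.2, 10.3]
tcp_rot: [3.141, -0.0, 0.1]
contact_force: [0.5, -0.4, 0.7]
grip_width: 59.3
finger_force: 0.0
time: 43.58
tool_pos: [519.8, -76.4, 111.9]
tcp_rot: [3.14, -0.004, 0.1]
contact_force: [-0.1, 0.2, -0.1]
grip_width: 64.0
finger_force: 0.0
time: 44.0
tool_pos: [474.4, -35.5, 149.3]
tcp_rot: [-3.142, 0.001, 0.1]
contact_force: [-0.3, 0.1, 0.3]
grip_width: 64.5
finger_force: 0.0
[474.5 -35.7 149.1]
pack_pad 0.94 [295. 135.] [511.9  22.2] [94. 68.] 5.5
belt_pack 0.59 [255. 173.] [512.8  21.2] [84. 58.] 5.6
ring_pad 0.57 [376. 176.] [518.9 -76.5] [73. 71.] 6.0
ear_ring 0.7 [395. 186.] [517.7 -75.3] [55. 55.] 6.3
```

View pics/w14c.png

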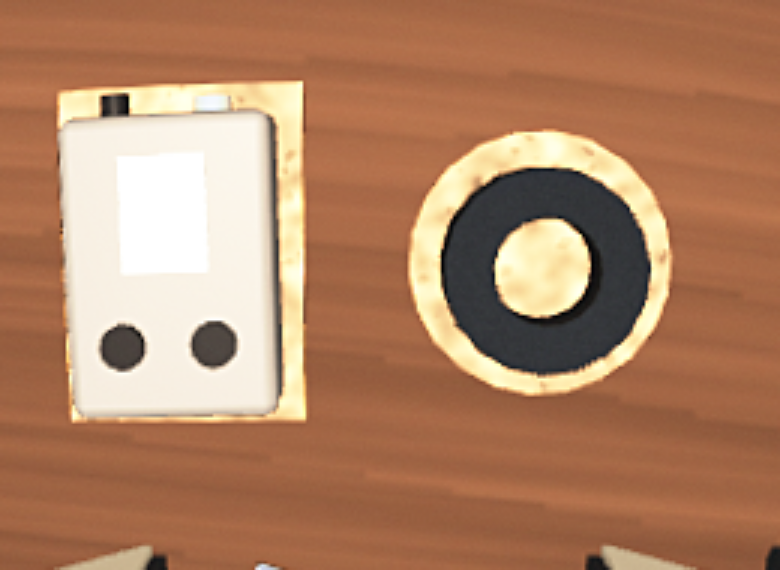

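Pack and ring lie flat and centred on their pads, all within about 1.5 mm, and the gripper is clear. I'm handing in.

```bash
python3 -c "
from plant import bot
print(bot.close_job())"
```

```text
the job is handed in; nothing more can be done
None
```

The job is done and handed in at about 44 s: the capsule stands upright in the dish, the gate is shut against its stop, and the pack and ring lie flat on their own pads, centred within about 1.5 mm by the last camera check.

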